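Hang a parts tub on the sloped roller rail

ROBOT

A 7-joint arm with a two-finger parallel gripper is mounted at the origin on the work surface. World frame = base frame: x ahead of the robot, y to its left, z up, the work surface at z = 0. Lengths are in m, angles in rad, forces in N, time in s.
With the tool pointing down it reaches from about 0.4 to 0.85 m from the base axis. Payload 10.4 kg.
Tool frame: the origin (TCP) lies at the very end of the fingers, on their centre line; the grasp point (between the pads) lies 19 mm behind it; z points along the fingers, y is the direction in which the jaws open and shut (so a half turn about z gives the same grasp; the last joint's range is limited). The gripper opens to 85 mm and grips with 20 to 120 N. Pads are 22 mm wide; open, the fingers measure 114 mm over their backs; the gripper's body (76 mm by 85 mm) begins 54 mm behind the grasp point. The pads swing forward as they close: fully open they stand 13 mm farther back than shut.
Start: joints at [-1.332, 0.332, -0.065, 1.46, 0.022, 1.35, -0.088], TCP at [0.162, 0.604, 0.231] pointing down, gripper open.
Joint ranges: [-2.6, 2.6], [-0.5, 2.12], [-1.47, 1.34], [0.16, 2.42], [-1.27, 4.41], [0.06, 2.06], [-2.6, 2.6]. Speed limits (rad/s): [2.22, 2.22, 2.79, 2.79, 3.14, 3.14, 3.14].

INTERFACE

Orientations are given as a unit quaternion [x, y, z, w].
In Python, from workcell import manip gives the robot as it stands.
- The arm moves only by the tool arm_command, never from a script. Its arguments are lists of equal length, an entry for each row: "slide": the shift along the tool's x, y, z in mm, a list of three; "turn": the turn about the tool's z in degrees; "grip": the closure, from 0 (fully open) to 1 (shut). In form: {"slide": [[tx, ty, tz], ...], "turn": [turn, ...], "grip": [grip, ...]}. A call has 1 to 10 rows; each row shifts and turns the commanded pose from where the row before left it, along the tool's axes as they then stand; what a row does not reach is not made up. A row lasts 1/12 s, in which the tool goes at most 41.7 mm and 7.16 degrees, less where a joint would pass 70% of its speed; a pose out of reach is approached as far as the arm can. A call with a gripper value outside its range is refused whole. The fingers move at their own pace and stop on an object; "newtons" is the grip in N (left out, the last holds). Time passes only in rows, so rows that do not move let the fingers close. It gives the time, the measured TCP pose, the force and the opening at its end, in the units of the state.
- manip.get_obs(): the state, without advancing time (a new reading comes with each control period).
- manip.camera(name): name is "scene" or "top" or "wrist"; returns the picture (384x512x3 uint8, blue, green, red); there is no depth.
- manip.camera_info(name): a dict with "fx", "fy", "cx", "cy" (pixels), "rvec" (rotation vector, rad) and "tvec" (3), from world to camera coordinates, as OpenCV has them. Camera axes: x right, y down, z forward; pixel columns grow to the right and rows downward; lengths in m; the calibration is good to about 2 mm. A picture is of the moment at which its call begins: read the wrist's pose just before it. camera_info takes no time and is no camera call; for the wrist camera it gives the pose at the moment of the call.
- manip.hand_in(): hands the job in, once; it reports no verdict.
Trained networks look in the newest picture that a camera, given by its name, has taken for a name from the list of things; names that differ only in an ending like _2 or _b are one class to them, and where a whole thing is asked for, a point or a joint stands for the part that bears it (a point fixed in the world has none). Each returns a list of dicts, best first, with "score" (0 to 1); they miss things now and then, are a little off and sometimes report something else, mostly with a low value. They report only what shows in the picture. A call takes as long as a camera call. They do not tell look-alikes from the thing itself.
- manip.cut_out(target, camera): "pixels" (384x512 bool, what is visible of it).
- manip.tip_of(target, camera): "xyz" ([x, y, z] in m, in the coordinates of the camera as it stood for that picture, good to about 4 mm: a listed point, or the origin of a listed thing).
The state is a dict: "clock": time; "joint_pos": joint angles; "joint_velocities": joint speeds; "tau": joint torques, N m; "position": TCP position; "ee_rot": TCP orientation; "ft_force": force on the tool from outside, world axes, zero at the start; "torque": the same for the moment, N m; "grip_width": opening from 0.0 (shut) to 1.0 (fully open).
Only numpy, scipy, OpenCV 4.12 (cv2) and the standard library are available. Lean on these libraries where they do the work, as an engineer would, in place of code of your own. Each camera call takes 0.05 s, during which the arm holds its last target.

TASK

Pick up the hanging parts tub by its grip tab, hook it onto the high end of the sprung sloped rail and let it down gently until the rail takes its weight, feeling for the rail because its height is not known and never forcing it far down on its springs. Keep hold and push the hanger along the rail through the sprung keeper finger, then let go just past the keeper, well short of the stop, so that it rolls down by itself and comes to rest against the stop with the keeper sprung shut behind it. Leave the panel meter, the beacon and the carton where they are.

Things in the scene. Friction and masses are not known exactly. Their poses are not given: they have to be found in the camera images.
- hanger_tab (a point): Centre of the grip tab, a grey block 14 (x) by 44 (y) by 46 mm high on the flat top plate of the loose roller hanger (0.2 to 0.4 kg), which stands on its tub. Grip across the 14 mm from above. Hanger axes: z up, y along its rolling way, +x its open side: an upright web at x = -36 mm joins top plate and tub, so the rail enters between rollers and tub from the +x side.
- hanger_seat (a point): Middle of the two roller treads' undersides, 62 mm below the tab centre; on the rail's top centre line when seated. Free-turning rollers, 22 mm treads, 42 mm apart in y; flanges reach 4 mm lower, 3 mm play each side of the rail. Side plates over the rollers: 76 mm long (y -38 to 38), outer faces at x = +-17 mm, lower edge 3 mm above this point.
- hanger_tub (a point): Centre of the rim of the hanger's white open tub (76 x by 70 y by 42 mm deep), 79 mm below the seat point. The clear mouth between roller flanges and tub rim is 75 mm high.
- stand: Fixed rail stand, base 130 x 430 x 8 mm with two end columns; origin under the base, on the bench. z up, y horizontal along the rail to its HIGH end, -x side towards the robot. The rail, a steel bar 6 mm wide, 18 deep, lies over the y axis and falls 0.105 rad towards -y. Its top over the origin is 200 mm up when unloaded, give or take 18 mm: not measured, feel for it.
- load_spot (a point): Point on the base under the middle of the rail's high, loading end (stand y = +108 mm). Seat the hanger with its seat point within about 17 mm along the rail of it, hanger x and y the same way as the stand's, leaning with the rail's slope: bring it in level from the stand's -x side, rail between rollers and tub, then lower it.
- stop_spot (a point): Point on the base under the seat point of a hanger that rests against the stop (stand y = -104 mm). The stop is an upright plate with a rubber buffer at the rail's low end, buffer face 38 mm further along -y, rising 40 mm above the rail.
- track (a joint): How far the rail is pressed straight down on its springs, in m: 0 unloaded, 2.5 N per mm; the hanger alone gives about 0.9 to 1.5 mm. It should not be pressed beyond 5 mm (12.5 N).
- keeper (a joint): Angle in rad of the keeper, a sprung finger 8 mm thick on an upright pivot, lying square across the way of the hanger's +x side plate at 0 (shut), 22 mm above the rail. It opens only towards the low end, about 0.7 rad as the hanger is pushed by (about 2 to 7 N along the rail, more than gravity gives), rubs on the side plate, then springs back to 0.
- keeper_spot (a point): Point on the base under the keeper's pivot, which stands on the +x side, 50 mm from the rail's centre, at stand y = +43 mm, carried by the rail. The finger's tip is 42 mm from the pivot's axis. Pivot top 29 mm above the rail's top, lower than the hanger's top plate. The hanger's tail is clear of the finger once its seat point is past stand y = -30 mm.
- meter_center (a point): Centre of a loose panel meter, grey case about 94 x 98 x 50 mm with black front; bystander, leave it alone.
- beacon_center (a point): Point 42.5 mm up the axis of a loose upright signal beacon, foot 84 mm wide, 138 mm tall; bystander, leave it alone.
- carton_center (a point): Centre of a loose cardboard carton 75 x 75 x 70 mm; bystander, leave it alone.
There are look-alikes about, which are no part of the job. There is more than one size of the part that bears hanger_tab; the job needs the middle-sized.

How it is judged:
By the outcome, as a careful person would: the job done as asked, in the order asked, and still so for the second after the job is handed in, with the robot touching nothing.
It also fails if it takes over 56 s, if anything falls off the work surface, if the arm or the gripper's body presses on something with over 40 N, if the wrist force passes 120 N, or if a joint passes its speed limit or range.

## Working session

There is one attempt and no reset: what is moved stays moved. The work goes in short steps, Python scripts to look and compute and a tool call to move; the robot and the scene stay as the last step left them, time stands still between calls to the robot, and variables do not carry over. Pictures are saved under pics/ and viewed, and the job is handed in when it is done.

Besides the shell and the picture viewer there is one more tool, called after "Call:" as name(argument=value, ...), one argument or row to a line, values as JSON. arm_command: Moves the arm, as the interface text tells. Its arguments: {"type":"object","properties":{"slide":{"type":"array","items":{"type":"array","items":{"type":"number"}}},"turn":{"type":"array","items":{"type":"number"}},"grip":{"type":"array","items":{"type":"number"}},"newtons":{"type":"number"}},"required":["slide","turn","grip"]}

```bash
mkdir -p pics; ls; cat > h.py <<'E'
import numpy as np, cv2
from scipy.spatial.transform import Rotation as R
from workcell import manip
def snap(cam,name):
    im=manip.camera(cam); im=np.asarray(im); cv2.imwrite(f'pics/{name}.png',im); return im
def ext(cam):
    i=manip.camera_info(cam); Rm=cv2.Rodrigues(np.array(i['rvec'],float))[0]; return i,Rm,np.array(i['tvec'],float).ravel()
def c2w(cam,p):
    i,Rm,t=ext(cam); return Rm.T@(np.array(p)-t)
def w2p(cam,p):
    i,Rm,t=ext(cam); q=Rm@np.array(p)+t; return np.array([i['fx']*q[0]/q[2]+i['cx'],i['fy']*q[1]/q[2]+i['cy']])
def ray(cam,uv,z):
    i,Rm,t=ext(cam); d=Rm.T@np.array([(uv[0]-i['cx'])/i['fx'],(uv[1]-i['cy'])/i['fy'],1]); o=-Rm.T@t
    return o+d*(z-o[2])/d[2]
E
python3 - <<'E'
from h import *
o=manip.get_obs(); print(o)
for c in ['scene','top','wrist']:
    snap(c,c+'0')
    i,Rm,t=ext(c); print(c,i['fx'],-Rm.T@t)
    for n in ['hanger_tab','hanger_seat','hanger_tub','stand','load_spot','stop_spot','keeper_spot']:
        for d in manip.tip_of(n,c): print(c,n,round(d['score'],2),c2w(c,d['xyz']).round(4),w2p(c,c2w(c,d['xyz'])).round())
print(manip.get_obs()['clock'])
E
```

```text
pics
{'clock': 0.0, 'joint_pos': array([-1.33161264,  0.33286282, -0.06470274,  1.46094631,  0.02155349,
        1.34988017, -0.08848267]), 'joint_velocities': array([-0.00034624, -0.00143145,  0.00027808,  0.0003927 ,  0.00046393,
       -0.00074213, -0.00010597]), 'tau': array([ 7.14723737e-04, -6.25458884e+01,  4.96588403e-02, -3.91585779e+01,
        1.62846321e-02,  1.01605867e-02,  1.76017409e-06]), 'position': array([0.16164427, 0.60334937, 0.23051919]), 'ee_rot': array([ 1.30503115e-01,  9.91447651e-01, -6.97055901e-04, -8.23553553e-05]), 'ft_force': array([-0.22878152, -0.36741935,  0.16530021]), 'torque': array([ 0.00992422, -0.01732735, -0.00908295]), 'grip_width': 1.0006595960112425}
scene 346.6173050241503 [ 1.23124729 -0.40770669  0.83928391]
scene hanger_tab 0.95 [ 0.3425 -0.4916  0.1357] [ 92. 215.]
scene hanger_tab 0.73 [ 0.4604 -0.3566  0.1803] [143. 214.]
scene hanger_tab 0.64 [ 0.227  -0.3165  0.2305] [135. 154.]
scene hanger_seat 0.93 [ 0.2295 -0.3161  0.153 ] [140. 174.]
scene hanger_seat 0.82 [ 0.4584 -0.361   0.1194] [146. 229.]
scene hanger_seat 0.58 [ 0.3382
[... 492 characters left out ...]
571946]
top hanger_tab 0.88 [ 0.4615 -0.3534  0.1843] [365. 177.]
top hanger_tab 0.79 [ 0.2286 -0.3185  0.2339] [368. 262.]
top hanger_tab 0.58 [ 0.3411 -0.4879  0.1393] [415. 218.]
top hanger_seat 0.98 [ 0.2325 -0.324   0.1553] [363. 262.]
top hanger_seat 0.92 [ 0.3372 -0.4871  0.086 ] [409. 222.]
top hanger_seat 0.79 [ 0.4623 -0.3557  0.116 ] [361. 183.]
top hanger_tub 0.92 [ 0.4596 -0.3572  0.0424] [356. 189.]
top hanger_tub 0.75 [ 0.23   -0.3201  0.0515] [355. 265.]
top stand 0.91 [ 0.5812 -0.0024 -0.0014] [239. 164.]
top load_spot 0.92 [0.5664 0.1055 0.008 ] [205. 170.]
top keeper_spot 0.95 [0.6266 0.0486 0.0033] [222. 151.]
wrist 293.2923925618321 [0.08175164 0.62558492 0.37455213]
1.2
```

View pics/scene0.png

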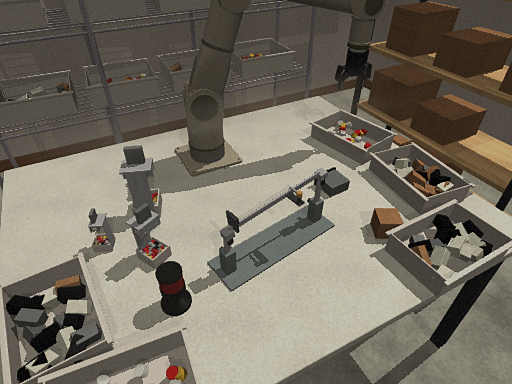

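View pics/top0.png

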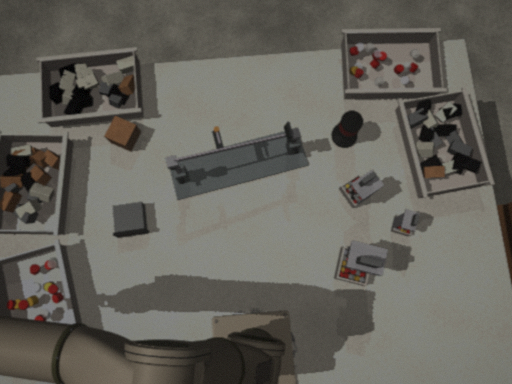

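```bash
python3 - <<'E'
import cv2,numpy as np
a=cv2.imread('pics/top0.png')[150:310,320:450]; b=cv2.imread('pics/scene0.png')[120:290,60:200]
a=cv2.resize(a,(390,480),interpolation=cv2.INTER_CUBIC); b=cv2.resize(b,(395,480),interpolation=cv2.INTER_CUBIC)
cv2.imwrite('pics/crop0.png',np.hstack([a,b]))
E
```

```text
(no output)
```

View pics/crop0.png

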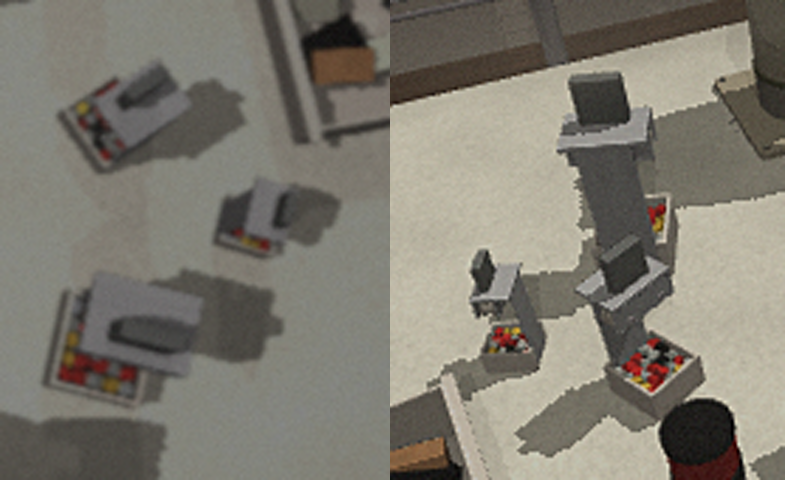

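Three hangers in the top view: tab (365,177) at z≈0.183, (368,262) at z≈0.232 (large) and (415,218) at z≈0.138 (small). The middle-sized one is at (365,177): its tab height of 183 mm matches 42+79+62. In the enlarged crop its size is in between and its open side faces the +x/+y direction, with the web on the far left. Next I check the poses.

```bash
python3 - <<'E'
from h import *
i,Rm,t=ext('wrist'); print('fwd',Rm[2],'right',Rm[0])
a=cv2.imread('pics/top0.png'); b=a[110:210,155:325]; cv2.imwrite('pics/standtop.png',cv2.resize(b,None,fx=4.5,fy=4.5,interpolation=cv2.INTER_CUBIC))
a=cv2.imread('pics/scene0.png'); b=a[155:295,200:360]; cv2.imwrite('pics/standsc.png',cv2.resize(b,None,fx=4.2,fy=4.2,interpolation=cv2.INTER_CUBIC))
for n,p in dict(origin=(0.58,-0.004,0),beacon=0).items(): pass
for n in ['beacon_center','meter_center','carton_center','track','keeper']:
    for d in manip.tip_of(n,'top')[:1]: print(n,round(d['score'],2),c2w('top',d['xyz']).round(3))
E
```

```text
fwd [ 0.31190679 -0.08312808 -0.94646916] right [2.58061195e-01 9.66128555e-01 1.88728650e-04]
beacon_center 0.63 [ 0.647 -0.347  0.042]
meter_center 0.66 [0.424 0.349 0.025]
carton_center 0.69 [0.704 0.358 0.034]Traceback (most recent call last):
  File "<stdin>", line 7, in <module>
ValueError: it knows: beacon_center, carton_center, hanger_seat, hanger_tab, hanger_tub, keeper_spot, load_spot, meter_center, stand, stop_spot
```

View pics/standtop.png

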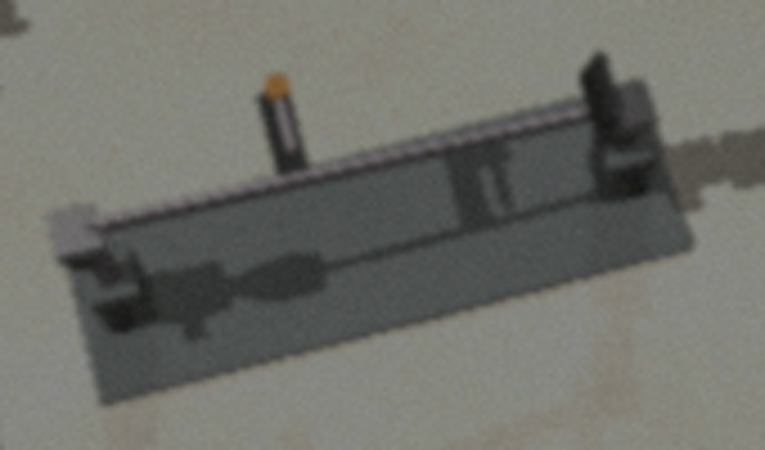

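View pics/standsc.png

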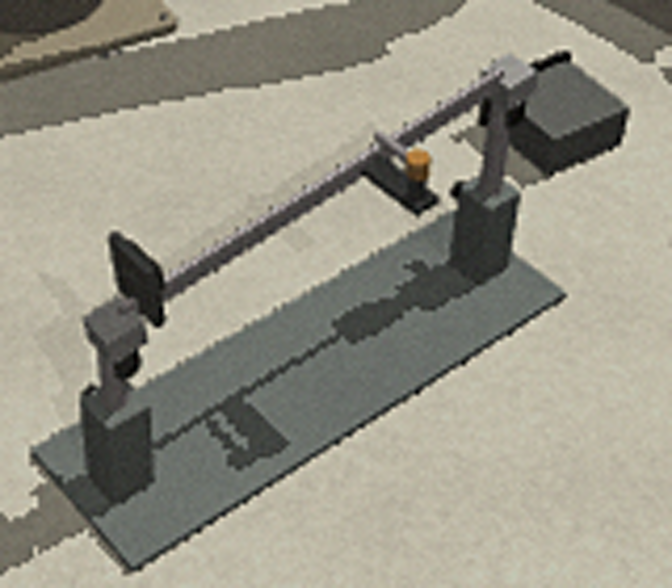

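```bash
cat > fit.py <<'E'
from h import *
from scipy.optimize import least_squares
pts=[('top',(178.3,199.6),(-.065,.215,.008)),('top',(308.8,164.9),(-.065,-.215,.008)),
('scene',(231.7,290.5),(.065,-.215,.006)),('scene',(334.5,225.2),(.065,.215,.006)),('scene',(207.6,263.8),(-.065,-.215,.008)),
('top',(216.3,128.9),(.05,.043,'k')),('scene',(299.5,192),(.05,.043,'k'))]
lines=[('top',(178.3,159.3),(286.1,134.4)),('scene',(319,171.7),(239.3,222.9))]
cams={c:ext(c) for c in('top','scene')}
def pr(c,p):
    i,Rm,t=cams[c]; q=Rm@p+t; return np.array([i['fx']*q[0]/q[2]+i['cx'],i['fy']*q[1]/q[2]+i['cy']])
def W(P,v):
    x,y,a,h=P; c,s=np.cos(a),np.sin(a)
    z=v[2]
    if z=='k': z=h+np.tan(.105)*v[1]+.029
    if z=='r': z=h+np.tan(.105)*v[1]
    return np.array([x+c*v[0]-s*v[1],y+s*v[0]+c*v[1],z])
def res(P):
    r=[]
    for c,uv,v in pts: r+=list(pr(c,W(P,v))-uv)
    for c,a,b in lines:
        a=np.array(a);b=np.array(b);d=(b-a)/np.linalg.norm(b-a);n=np.array([-d[1],d[0]])
        for y in(-.12,.12): r.append(n@(pr(c,W(P,(0,y,'r')))-a))
    return np.array(r)
s=least_squares(res,[.58,0,.17,.2],loss='soft_l1')
if __name__=='__main__':
    print(s.x.round(4),np.degrees(s.x[2])); print(res(s.x).round(1))
    for n,v in dict(load=(0,.108,.008),stop=(0,-.104,.008),keep=(.05,.043,.008)).items(): print(n,W(s.x,v).round(4))
E
python3 fit.py
```

```text
[ 0.5837 -0.001   0.1901  0.1882] 10.893856835625328
[-0.6  0.1  0.1 -1.4 -0.7  0.2 -0.4 -1.1 -1.4 -2.1 -0.9  0.3  0.2  0.9
 -0.8 -0.3  0.4  0.1]
load [0.5632 0.105  0.008 ]
stop [ 0.6033 -0.1032  0.008 ]
keep [0.6246 0.0506 0.008 ]
```

```bash
cat >> h.py <<'E'
def plan(start,h0,wps,step=40,turnmax=7):
    """wps: list of (xyz, heading deg of tool y). prints rounded rows, simulating"""
    p=np.array(start,float)*1000; h=h0; S=[];T=[]
    for q,hq in wps:
        q=np.array(q)*1000; n=int(max(np.ceil(np.linalg.norm(q-p)/step),np.ceil(abs(hq-h)/turnmax),1))
        for k in range(n):
            d=(q-p)/(n-k); c,s_=np.cos(np.radians(h)),np.sin(np.radians(h))
            tx=np.array([-s_,c,0]);ty=np.array([c,s_,0])
            sl=[round(float(d@tx)),round(float(d@ty)),round(float(-d[2]))]
            p=p+sl[0]*tx+sl[1]*ty-np.array([0,0,sl[2]])
            tr=round(-(hq-h)/(n-k)); h-=tr
            S.append(sl);T.append(tr)
    for k in range(0,len(S),10): print(S[k:k+10],T[k:k+10])
    print('end',p,h)
def state():
    o=manip.get_obs(); M=R.from_quat(o['ee_rot']).as_matrix()
    return o, np.degrees(np.arctan2(M[1,1],M[0,1]))
E
python3 - <<'E'
from h import *
o,h=state(); print(h)
plan(o['position'],h,[((.42,.34,.32),75),((.50,.02,.36),55),((.462,-.355,.30),30)])
E
```

```text
75.00249608321492
[[-32, -19, -9], [-32, -19, -9], [-32, -19, -9], [-32, -19, -9], [-32, -19, -9], [-32, -19, -9], [-31, -18, -9], [-32, -19, -9], [-31, -18, -8], [-32, -19, -9]] [0, 0, 0, 0, 0, 0, 0, 0, 0, 0]
[[-18, -32, -4], [-19, -31, -4], [-20, -31, -5], [-21, -30, -4], [-22, -29, -5], [-23, -29, -4], [-24, -27, -5], [-26, -26, -4], [-26, -26, -5], [-18, -33, 6]] [2, 2, 2, 2, 2, 3, 2, 3, 2, 3]
[[-20, -32, 6], [-21, -31, 6], [-23, -30, 6], [-24, -29, 6], [-25, -28, 6], [-27, -27, 6], [-28, -25, 6], [-28, -25, 6], [-30, -23, 6]] [2, 3, 2, 3, 2, 3, 2, 3, 2]
end [ 461.6771858  -355.06274808  300.33800241] 30.002496083214922
```

Call:
arm_command(
  slide=[
    [-32,-19,-9],
    [-32,-19,-9],
    [-32,-19,-9],
    [-32,-19,-9],
    [-32,-19,-9],
    [-32,-19,-9],
    [-31,-18,-9],
    [-32,-19,-9],
    [-31,-18,-8],
    [-32,-19,-9],
  ],
  turn=[0,0,0,0,0,0,0,0,0,0],
  grip=[0,0,0,0,0,0,0,0,0,0],
)

```text
clock: 2.18
position: [0.4211, 0.3385, 0.3209]
ee_rot: [0.13, 0.991, 0.0, 0.0]
ft_force: [0.7, 1.1, 1.0]
grip_width: 1.001
```

Call:
arm_command(
  slide=[
    [-18,-32,-4],
    [-19,-31,-4],
    [-20,-31,-5],
    [-21,-30,-4],
    [-22,-29,-5],
    [-23,-29,-4],
    [-24,-27,-5],
    [-26,-26,-4],
    [-26,-26,-5],
    [-18,-33,6],
  ],
  turn=[2,2,2,2,2,3,2,3,2,3],
  grip=[0,0,0,0,0,0,0,0,0,0],
)

```text
clock: 3.02
position: [0.4965, -0.0191, 0.3558]
ee_rot: [0.326, 0.945, 0.001, 0.001]
ft_force: [1.1, -0.1, 0.4]
grip_width: 1.0
```

Call:
arm_command(
  slide=[
    [-20,-32,6],
    [-21,-31,6],
    [-23,-30,6],
    [-24,-29,6],
    [-25,-28,6],
    [-27,-27,6],
    [-28,-25,6],
    [-28,-25,6],
    [-30,-23,6],
    [0,0,0],
  ],
  turn=[2,3,2,3,2,3,2,3,2,0],
  grip=[0,0,0,0,0,0,0,0,0,0],
)

```text
clock: 3.85
position: [0.4578, -0.3619, 0.2989]
ee_rot: [0.505, 0.863, -0.002, -0.001]
ft_force: [-0.8, -0.3, 1.0]
grip_width: 1.003
```

```bash
python3 - <<'E'
from h import *
o,h=state(); print(o['clock'],o['position'],h)
snap('wrist','w1')
for n in ['hanger_tab','hanger_seat','hanger_tub']:
    for d in manip.tip_of(n,'wrist'): print(n,round(d['score'],2),c2w('wrist',d['xyz']).round(4),w2p('wrist',c2w('wrist',d['xyz'])).round())
im=cv2.imread('pics/w1.png'); cv2.imwrite('pics/w1b.png',cv2.resize(im,None,fx=1.55,fy=1.55,interpolation=cv2.INTER_CUBIC))
E
```

```text
3.85 [ 0.4578015  -0.36194922  0.2988961 ] 29.37277304707241
hanger_tab 0.75 [ 0.3459 -0.484   0.1305] [119. 215.]
hanger_tab 0.61 [ 0.4606 -0.3529  0.188 ] [261. 184.]
hanger_seat 0.65 [ 0.3436 -0.485   0.0914] [129. 203.]
hanger_tub 0.75 [ 0.233  -0.314   0.0518] [110.  32.]
hanger_tub 0.6 [ 0.3463 -0.4812  0.0306] [149. 187.]
hanger_tub 0.47 [ 0.6039 -0.0931  0.0083] [450.  34.]
```

View pics/w1b.png

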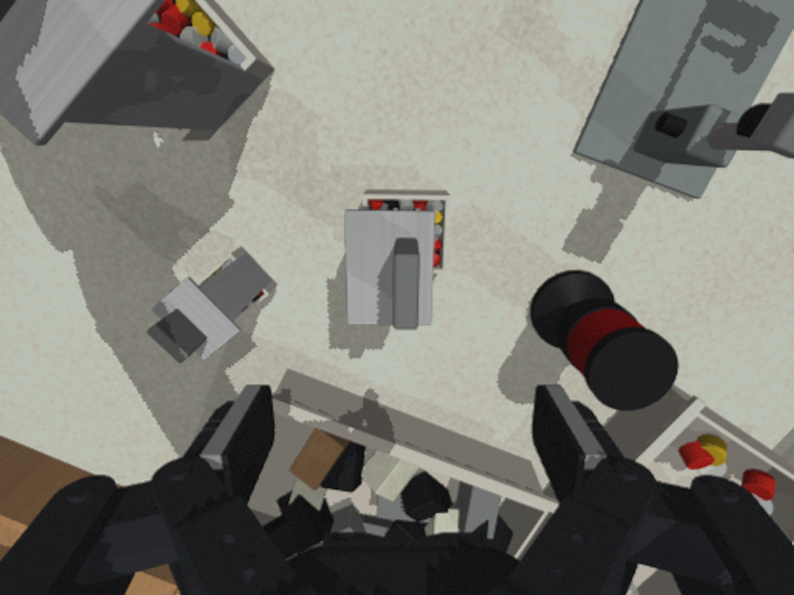

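```bash
python3 - <<'E'
from h import *
im=cv2.imread('pics/w1.png')[120:225,205:300]; cv2.imwrite('pics/w1c.png',cv2.resize(im,None,fx=6,fy=6,interpolation=cv2.INTER_CUBIC))
for uv in [(262,187),(262,162),(262,211)]: print(ray('wrist',uv,.206).round(4))
E
```

```text
[ 0.4614 -0.3481  0.206 ]
[ 0.4505 -0.3293  0.206 ]
[ 0.4726 -0.3672  0.206 ]
```

View pics/w1c.png

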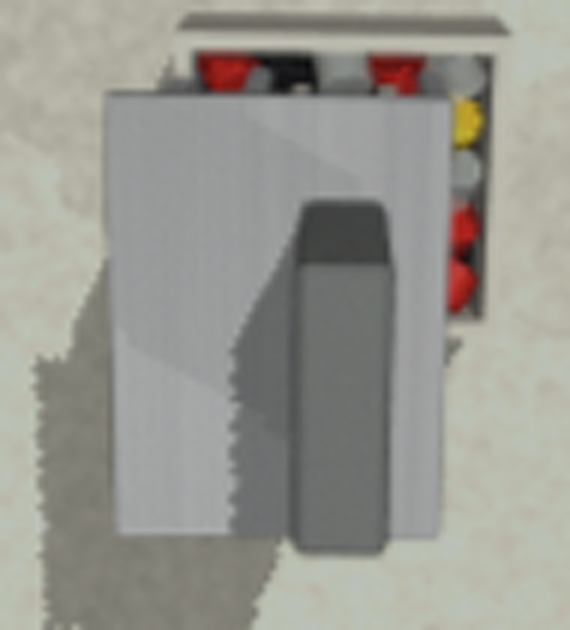

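```bash
python3 - <<'E'
from h import *
o,h=state(); print(o['clock'],o['position'],h)
im=snap('wrist','w2'); 
d=[x for x in manip.tip_of('hanger_tab','wrist')]; 
for x in d: print(round(x['score'],2),c2w('wrist',x['xyz']).round(4))
o,h=state(); print(o['clock'],o['position'],h)
cv2.imwrite('pics/w2c.png',cv2.resize(im[120:225,205:300],None,fx=6,fy=6,interpolation=cv2.INTER_CUBIC))
for uv in [(262.2,187.5),(262,163.7),(262,212)]: print(ray('wrist',uv,.206).round(4))
E
```

```text
4.05 [ 0.46211058 -0.35432121  0.30028159] 30.07042273654915
0.77 [ 0.4557 -0.3572  0.1831]
4.15 [ 0.46248383 -0.3537414   0.30054889] 30.150153070414188
[ 0.4623 -0.3479  0.206 ]
[ 0.4516 -0.3301  0.206 ]
[ 0.4736 -0.3676  0.206 ]
```

View pics/w2c.png

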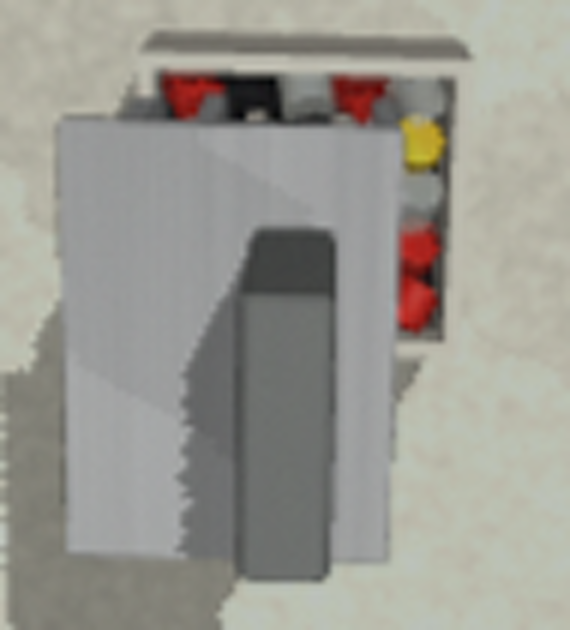

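```bash
python3 - <<'E'
from h import *
o,h=state(); print(o['clock'],o['position'],h)
p=ray('wrist',(252.6,192.7),.206); print(p)
plan(o['position'],h,[((p[0],p[1],.25),h),((p[0],p[1],.168),h)],step=25)
E
```

```text
4.15 [ 0.46248383 -0.3537414   0.30054889] 30.150153070414188
[ 0.45751227 -0.35613681  0.206     ]
[[0, -2, 17], [0, -2, 17], [0, -2, 17], [0, 0, 20], [0, 0, 21], [0, 0, 20], [0, 0, 21]] [0, 0, 0, 0, 0, 0, 0]
end [ 457.29555575 -356.75500325  167.54888614] 30.150153070414188
```

Call:
arm_command(
  slide=[
    [0,-2,17],
    [0,-2,17],
    [0,-2,17],
    [0,0,20],
    [0,0,21],
    [0,0,20],
    [0,0,21],
    [0,0,0],
    [0,0,0],
  ],
  turn=[0,0,0,0,0,0,0,0,0],
  grip=[0,0,0,0,0,0,0,0,0],
)

```text
clock: 4.9
position: [0.4567, -0.3569, 0.1673]
ee_rot: [0.499, 0.866, 0.0, -0.001]
ft_force: [-0.2, -0.3, 0.8]
grip_width: 1.002
```

```bash
python3 - <<'E'
from h import *
o,h=state(); print(o['clock'],o['position'],h,o['ft_force'])
im=snap('wrist','w3'); cv2.imwrite('pics/w3b.png',cv2.resize(im[120:384,100:420],None,fx=2.2,fy=2.2))
E
```

```text
4.9 [ 0.45671868 -0.35690404  0.16732305] 30.093177974517072 [-0.24782849 -0.33918965  0.80595158]
```

View pics/w3b.png

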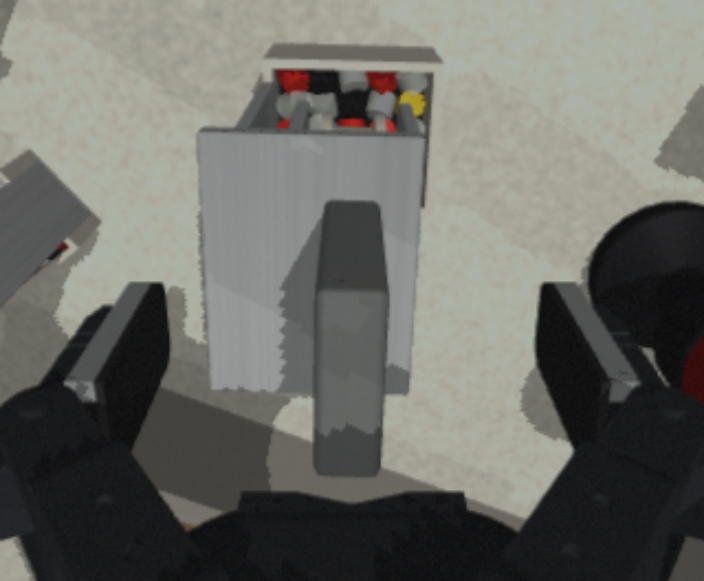

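The tab (350,380 in the crop) is centred between the pads (165 and 540), so I can close.

Call:
arm_command(
  slide=[
    [0,0,0],
    [0,0,0],
    [0,0,0],
    [0,0,0],
    [0,0,0],
    [0,0,0],
    [0,0,0],
    [0,0,0],
  ],
  turn=[0,0,0,0,0,0,0,0],
  grip=[1,1,1,1,1,1,1,1],
  newtons=25,
)

```text
clock: 5.62
position: [0.4566, -0.3581, 0.1675]
ee_rot: [0.5, 0.866, 0.0, 0.0]
ft_force: [-0.8, 0.2, 3.9]
grip_width: 0.16
```

```bash
python3 - <<'E'
from h import *
o,h=state(); print(o['clock'],o['position'],h,o['ft_force'],o['grip_width'])
E
```

```text
5.6167 [ 0.45658571 -0.35809214  0.16749658] 30.00255624776853 [-0.81319783  0.19350496  3.86549076] 0.1599625943386091
```

Call:
arm_command(
  slide=[
    [0,0,-5],
    [0,0,-10],
    [0,0,-20],
    [0,0,-25],
    [0,0,-25],
    [0,0,-25],
    [0,0,-15],
    [0,0,-5],
    [0,0,0],
    [0,0,0],
  ],
  turn=[0,0,0,0,0,0,0,0,0,0],
  grip=[1,1,1,1,1,1,1,1,1,1],
)

```text
clock: 6.45
position: [0.4562, -0.3579, 0.2966]
ee_rot: [0.5, 0.866, 0.0, -0.0]
ft_force: [-0.1, 0.4, -3.0]
grip_width: 0.16
```

```bash
python3 - <<'E'
from h import *
o,h=state(); print(o['clock'],o['position'],h,o['ft_force'],o['torque'],o['grip_width'])
im=snap('wrist','w4'); cv2.imwrite('pics/w4b.png',np.hstack([cv2.resize(im[120:384,100:420],(480,396)),cv2.resize(snap('scene','s4')[60:300,40:230],(314,396))]))
plan((.4566,-.3572,.2975),30,[((.445,-.14,.300),20),((.438,.078,.287),11)],step=25)
E
```

```text
6.45 [ 0.45622449 -0.35786301  0.29659411] 29.999130523692813 [-0.11096151  0.38192996 -3.0315692 ] [-0.02795925  0.00145369  0.0052378 ] 0.1601197050939511
[[22, 11, 0], [22, 11, 0], [22, 10, 0], [22, 10, 0], [22, 9, 0], [22, 9, -1], [23, 9, 0], [22, 8, -1], [23, 7, 0], [23, 8, 1]] [1, 1, 1, 1, 1, 1, 1, 2, 1, 1]
[[23, 7, 1], [23, 7, 2], [24, 6, 1], [24, 6, 2], [23, 6, 1], [24, 5, 2], [24, 5, 1], [23, 4, 2]] [1, 1, 1, 1, 1, 1, 1, 1]
end [438.4328731   77.62656843 286.5       ] 11
```

View pics/w4b.png

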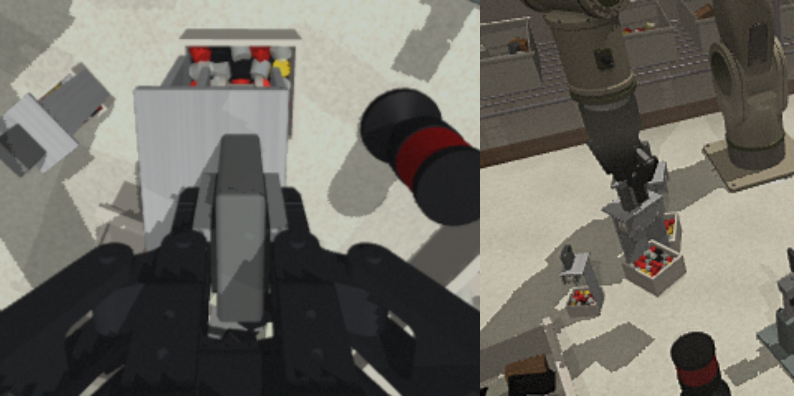

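The hanger is off the table and level in the grip, and its weight reads about 3 N. Next I carry it to the stand's -x side.

Call:
arm_command(
  slide=[
    [12,6,0],
    [22,11,0],
    [22,10,0],
    [22,10,0],
    [22,9,0],
    [22,9,-1],
    [23,9,0],
    [22,8,-1],
    [23,7,0],
    [23,8,1],
  ],
  turn=[1,1,1,1,1,1,1,2,1,1],
  grip=[1,1,1,1,1,1,1,1,1,1],
)

```text
clock: 7.38
position: [0.4442, -0.1269, 0.2976]
ee_rot: [0.581, 0.814, -0.0, -0.0]
ft_force: [0.6, 0.2, -1.6]
grip_width: 0.165
```

Call:
arm_command(
  slide=[
    [23,7,1],
    [23,7,2],
    [24,6,1],
    [24,6,2],
    [23,6,1],
    [24,5,2],
    [24,5,1],
    [23,4,2],
    [9,3,0],
    [0,0,0],
  ],
  turn=[1,1,1,1,1,1,1,1,0,0],
  grip=[1,1,1,1,1,1,1,1,1,1],
)

```text
clock: 8.22
position: [0.4397, 0.077, 0.2852]
ee_rot: [0.635, 0.773, -0.001, -0.0]
ft_force: [-1.2, 0.3, -2.0]
grip_width: 0.161
```

Call:
arm_command(
  slide=[
    [0,0,0],
    [0,0,0],
  ],
  turn=[0,0],
  grip=[1,1],
)

```text
clock: 8.38
position: [0.4403, 0.0735, 0.286]
ee_rot: [0.637, 0.771, -0.0, -0.0]
ft_force: [-0.5, 0.6, -2.5]
grip_width: 0.161
```

```bash
python3 - <<'E'
from h import *
o,h=state(); print(o['clock'],o['position'],h,o['ft_force'],o['torque'],o['grip_width'])
a=snap('wrist','w5');cv2.imwrite('pics/w5b.png',cv2.resize(a,None,fx=1.55,fy=1.55,interpolation=cv2.INTER_CUBIC))
b=snap('scene','s5');cv2.imwrite('pics/s5b.png',cv2.resize(b[100:300,180:380],None,fx=3,fy=3,interpolation=cv2.INTER_CUBIC))
for c in ['wrist','scene']:
  for n in ['hanger_tab','hanger_seat','hanger_tub','load_spot','stop_spot','keeper_spot','stand']:
    for d in manip.tip_of(n,c): print(c,n,round(d['score'],2),c2w(c,d['xyz']).round(4))
E
```

```text
8.3833 [0.44025346 0.07352001 0.28604324] 10.918132521169946 [-0.54811464  0.57042865 -2.4970556 ] [-0.00996518  0.0186819   0.02076517] 0.16064468789357858
wrist hanger_tab 0.9 [0.4403 0.0755 0.302 ]
wrist hanger_tub 0.73 [0.4389 0.0752 0.1645]
wrist hanger_tub 0.55 [0.5652 0.105  0.0106]
wrist load_spot 0.57 [0.5666 0.106  0.0073]
wrist load_spot 0.19 [ 0.6009 -0.1022  0.0072]
wrist keeper_spot 0.56 [0.6268 0.052  0.0086]
scene hanger_tab 0.75 [0.4422 0.0758 0.297 ]
scene hanger_tab 0.72 [ 0.2289 -0.3188  0.2298]
scene hanger_tab 0.65 [ 0.3461 -0.4883  0.1343]
scene hanger_seat 0.95 [ 0.3408 -0.4895  0.087 ]
scene hanger_seat 0.87 [ 0.2282 -0.3195  0.1513]
scene hanger_seat 0.73 [0.4417 0.0721 0.2387]
scene hanger_tub 0.88 [ 0.341  -0.4928  0.0309]
scene hanger_tub 0.63 [0.4403 0.0746 0.1584]
scene hanger_tub 0.56 [ 0.2293 -0.3208  0.0504]
scene load_spot 0.64 [0.5632 0.107  0.0074]
scene stop_spot 0.92 [ 0.6017 -0.1056  0.0057]
scene stop_spot 0.61 [0.4399 0.0728 0.1558]
scene stop_spot 0.16 [ 0.5807 -0.0059 -0.0055]
scene keeper_spot 0.62 [0.626  0.0529 0.0083]
scene keeper_spot 0.25 [0.4244 0.3416 0.0239]
scene stand 0.65 [0.6231 0.0482 0.0087]
scene stand 0.56 [ 0.5812 -0.002  -0.0027]
scene stand 0.34 [0.4417 0.077  0.2971]
```

View pics/w5b.png

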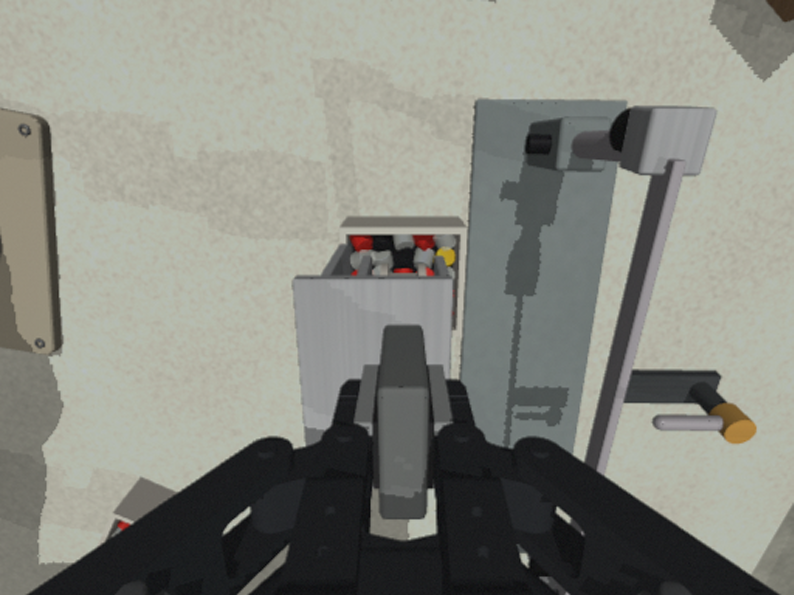

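View pics/s5b.png

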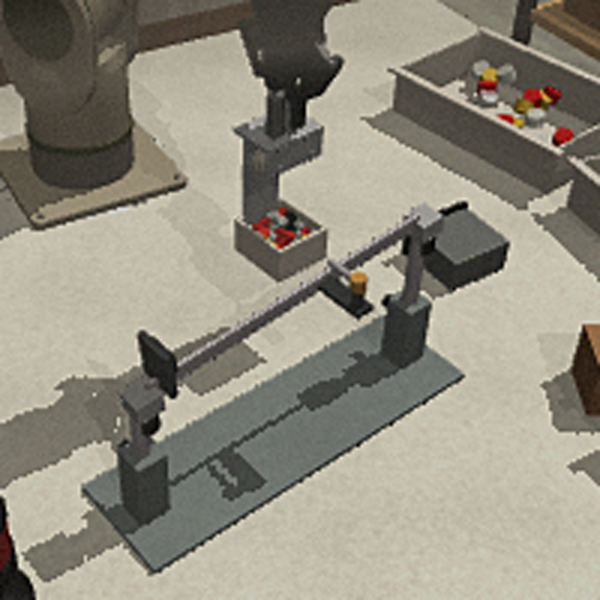

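```bash
python3 - <<'E'
import cv2
a=cv2.imread('pics/w5.png'); cv2.imwrite('pics/w5c.png',cv2.resize(a[55:310,300:500],None,fx=3.1*0.75,fy=3.1*0.75,interpolation=cv2.INTER_CUBIC))
cv2.imwrite('pics/w5d.png',cv2.resize(a[95:165,395:475],None,fx=8,fy=8,interpolation=cv2.INTER_CUBIC))
cv2.imwrite('pics/w5e.png',cv2.resize(a[230:305,375:495],None,fx=6.5,fy=6.5,interpolation=cv2.INTER_CUBIC))
E
```

```text
(no output)
```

View pics/w5d.png

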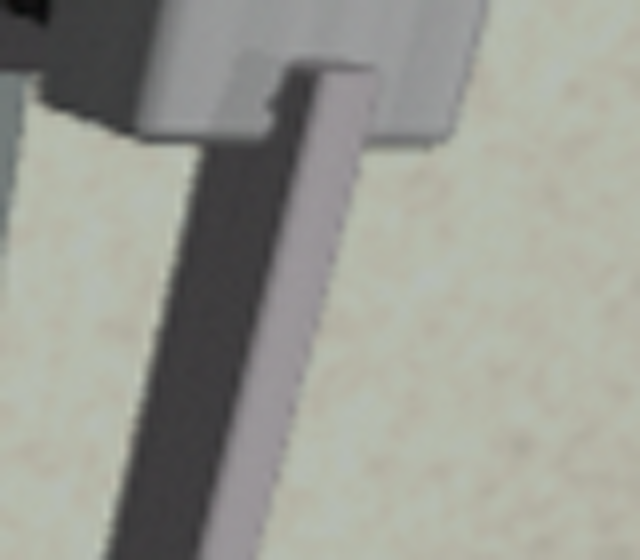

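View pics/w5e.png

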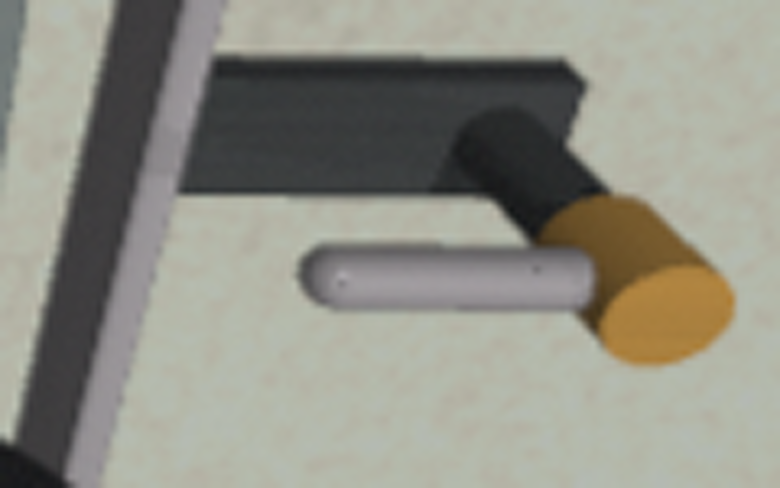

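```bash
python3 - <<'E'
import fit
from fit import *
o,h=state(); print(o['clock'],o['position'],h,o['ft_force'])
cams['wrist']=ext('wrist')
# shift camera to pose at picture time
d=np.array([0.44025,0.07352,0.28604])-o['position']; print(d)
i,Rm,t=cams['wrist']; cams['wrist']=(i,Rm,-Rm@(-Rm.T@t+d))
wp=[('wrist',(477.8,278.5),(.05,.043,'k')),('wrist',(307.1,64.5),(-.065,.215,.008)),('wrist',(404.5,65.2),(.065,.215,.008))]
wl=[('wrist',(435.,120.),(388.5,302.3))]
print('wrist res with old fit')
pts0=list(pts); lines0=list(lines)
pts[:]=wp; lines[:]=wl; print(res(s.x).round(1))
s2=least_squares(res,s.x); print('wrist only',s2.x.round(4),np.degrees(s2.x[2]).round(2),res(s2.x).round(1))
pts[:]=pts0+wp; lines[:]=lines0+wl
s3=least_squares(res,s.x,loss='soft_l1'); print('all',s3.x.round(4),np.degrees(s3.x[2]).round(2),res(s3.x).round(1))
for S in (s2,s3):
  print('rail @load',W(S.x,(0,.108,'r')).round(4), 'stop',W(S.x,(0,-.104,'r')).round(4))
E
```

```text
9.1833 [0.44016136 0.07502918 0.28628937] 11.00571647738879 [ 0.7779012  -0.01782487 -2.22337412]
[ 8.86361191e-05 -1.50917860e-03 -2.49369004e-04]
wrist res with old fit
[-4.7 -7.  -1.   1.5 -0.4  1.1  2.6  4.8]
wrist only [ 0.5816 -0.0007  0.1805  0.1969] 10.34 [ 1.  -0.9 -0.8  0.4 -0.3  1.   1.  -0.3]
all [ 0.5838 -0.001   0.1864  0.1936] 10.68 [-0.7 -0.2  0.1 -1.1 -0.9  0.1 -0.2 -0.9 -1.4 -2.3 -1.1 -0.5  0.4 -0.5
  0.3 -2.9 -0.2  1.3  0.3  1.3 -1.3 -1.1  1.7  1.   0.2  0.3]
rail @load [0.5622 0.1055 0.2083] stop [ 0.6003 -0.103   0.1859]
rail @load [0.5638 0.1051 0.205 ] stop [ 0.6031 -0.1032  0.1826]
```

```bash
python3 - <<'E'
from h import *
i,Rm,t=ext('wrist'); print(i['cx'],i['cy'])
a=0.187; c,s=np.cos(a),np.sin(a)
for uv,z in [((435,112.5),.215),((415,112.5),.22),((438.1,103.5),.212)]:
    p=ray('wrist',uv,z); d=p-np.array([.5835,-.001,0]); print(uv,p.round(4),'stand',(c*d[0]+s*d[1]).round(4),(-s*d[0]+c*d[1]).round(4))
o,h=state()
plan(o['position'],h,[((.5632,.1033,.2863),h)],step=15)
M=R.from_quat(o['ee_rot']).as_matrix()
for v in [(0,0,-.02),(.05,0,.05),(.05,0,.07),(.1,0,.07),(0,0,.07)]: print(v,w2p('wrist',o['position']+M@np.array(v)).round(1))
E
```

```text
259.74814272545694 190.71101405104798
(435, 112.5) [0.5493 0.1664 0.215 ] stand -0.0025 0.1709
(415, 112.5) [0.5328 0.1636 0.22  ] stand -0.0192 0.1711
(438.1, 103.5) [0.5508 0.1729 0.212 ] stand 0.0002 0.1769
[[0, 14, 0], [1, 14, 0], [0, 14, 0], [1, 14, 0], [0, 14, 0], [1, 14, 0], [0, 14, 0], [1, 14, 0], [0, 14, 0]] [0, 0, 0, 0, 0, 0, 0, 0, 0]
end [563.08036195 103.00988469 286.289369  ] 11.00571647738879
(0, 0, -0.02) [258.9 270.8]
(0.05, 0, 0.05) [259.1 144.2]
(0.05, 0, 0.07) [259.2 139.4]
(0.1, 0, 0.07) [259.2  64.5]
(0, 0, 0.07) [259.1 203.7]
```

Call:
arm_command(
  slide=[
    [0,14,0],
    [1,14,0],
    [0,14,0],
    [1,14,0],
    [0,14,0],
    [1,14,0],
    [0,14,0],
    [1,14,0],
    [0,9,0],
    [0,4,0],
  ],
  turn=[0,0,0,0,0,0,0,0,0,0],
  grip=[1,1,1,1,1,1,1,1,1,1],
)

```text
clock: 10.02
position: [0.5628, 0.1031, 0.2858]
ee_rot: [0.636, 0.772, -0.0, -0.0]
ft_force: [0.1, -1.1, -2.6]
grip_width: 0.16
```

Call:
arm_command(
  slide=[
    [0,0,0],
    [0,0,0],
    [0,0,0],
  ],
  turn=[0,0,0],
  grip=[1,1,1],
)

```text
clock: 10.27
position: [0.5617, 0.1026, 0.2864]
ee_rot: [0.636, 0.772, 0.0, -0.0]
ft_force: [0.1, -0.1, -3.5]
grip_width: 0.163
```

```bash
python3 - <<'E'
from h import *
o,h=state(); print(o['clock'],o['position'],h,o['ft_force'],o['torque'],o['grip_width'])
a=snap('wrist','w6');cv2.imwrite('pics/w6b.png',cv2.resize(a,None,fx=1.55,fy=1.55,interpolation=cv2.INTER_CUBIC))
cv2.imwrite('pics/w6c.png',cv2.resize(a[90:190,205:315],None,fx=6,fy=6,interpolation=cv2.INTER_CUBIC))
b=snap('scene','s6');cv2.imwrite('pics/s6b.png',cv2.resize(b[100:280,210:360],None,fx=3.3,fy=3.3,interpolation=cv2.INTER_CUBIC))
M=R.from_quat(o['ee_rot']).as_matrix()
for v in [(.03,0,.07),(.09,0,.07)]: print(v,w2p('wrist',o['position']+M@np.array(v)).round(1))
E
```

```text
10.2667 [0.56167138 0.10255648 0.28643587] 10.986989117726203 [ 0.11871821 -0.09664625 -3.47967365] [0.00975766 0.04069195 0.01197398] 0.1633294304150078
(0.03, 0, 0.07) [259.1 166.4]
(0.09, 0, 0.07) [259.1  80.6]
```

View pics/w6b.png

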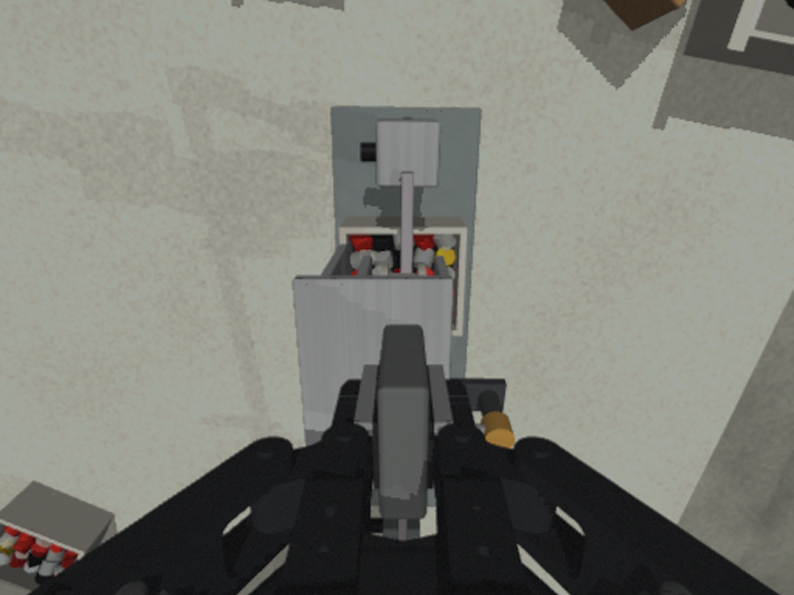

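View pics/w6c.png

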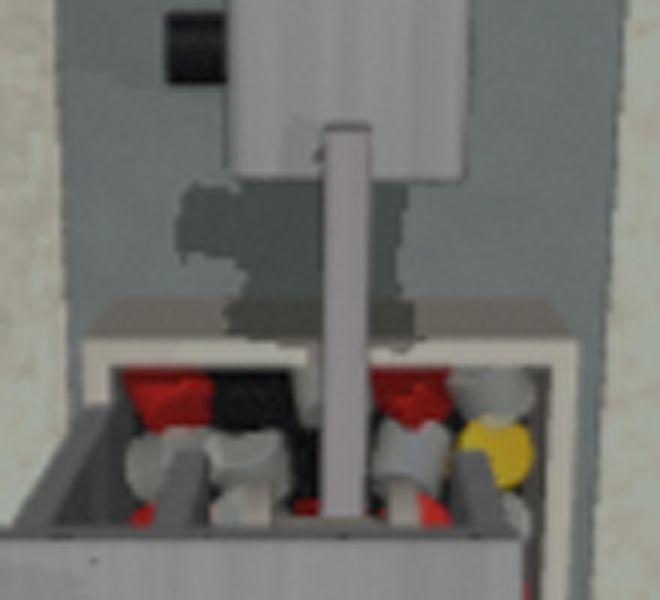

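View pics/s6b.png

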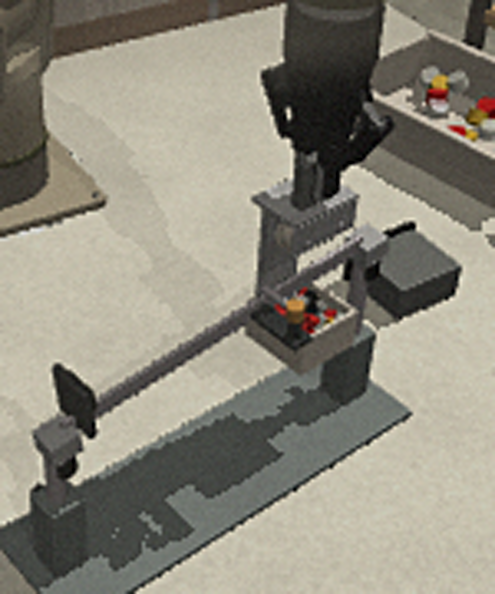

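The rail is between the rollers and the tub. It sits at column ≈262.5, the hanger's midline at ≈260.3, so I shift +1.5 mm, turn 0.5° and lower.

Call:
arm_command(
  slide=[
    [0,1.5,0],
    [0,0,3],
    [0,0,4],
    [0,0,4],
    [0,0,4],
    [0,0,3],
    [0,0,2],
    [0,0,0],
    [0,0,0],
    [0,0,0],
  ],
  turn=[0.5,0,0,0,0,0,0,0,0,0],
  grip=[1,1,1,1,1,1,1,1,1,1],
)

```text
clock: 11.2
position: [0.5637, 0.1031, 0.2665]
ee_rot: [0.639, 0.769, 0.0, 0.0]
ft_force: [1.2, -0.7, -2.0]
grip_width: 0.16
```

```bash
python3 - <<'E'
from h import *
o,h=state(); print(o['clock'],o['position'],h,o['ft_force'],o['torque'],o['grip_width'])
a=snap('wrist','w7')
cv2.imwrite('pics/w7c.png',cv2.resize(a[90:190,205:315],None,fx=6,fy=6,interpolation=cv2.INTER_CUBIC))
b=snap('scene','s7');cv2.imwrite('pics/s7b.png',cv2.resize(b[130:230,270:350],None,fx=6,fy=6,interpolation=cv2.INTER_CUBIC))
o,h=state(); print(o['position'],o['ft_force'])
E
```

```text
11.2 [0.56368425 0.10305612 0.26647307] 10.498077392396157 [ 1.21864256 -0.72730109 -2.03591385] [ 0.05267817 -0.03489299 -0.0114242 ] 0.16001726374831138
[0.56369706 0.10309835 0.26652418] [-0.96047735  0.20894028 -2.03214682]
```

View pics/w7c.png

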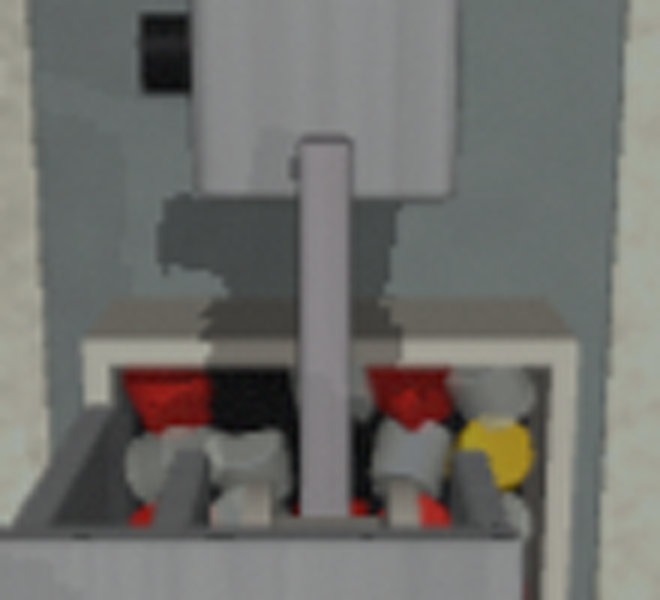

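View pics/s7b.png

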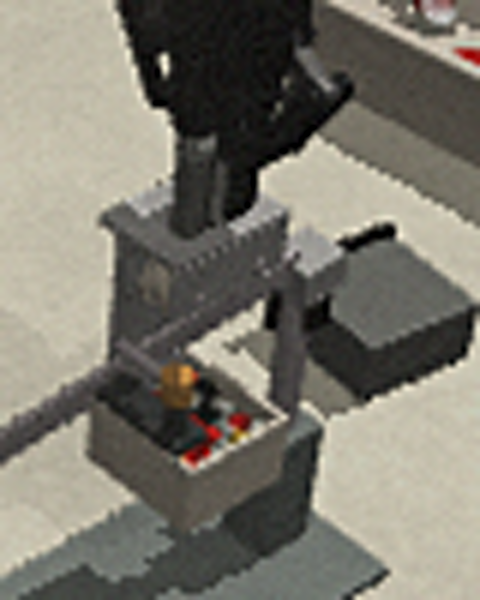

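Call:
arm_command(
  slide=[
    [0,-0.7,2],
    [0,0,2],
    [0,0,2],
    [0,0,1],
    [0,0,0],
    [0,0,0],
  ],
  turn=[0,0,0,0,0,0],
  grip=[1,1,1,1,1,1],
)

```text
clock: 11.8
position: [0.5629, 0.1029, 0.2592]
ee_rot: [0.639, 0.769, -0.0, -0.0]
ft_force: [0.2, -1.3, -1.5]
grip_width: 0.16
```

Call:
arm_command(
  slide=[
    [0,0,1],
    [0,0,0],
  ],
  turn=[0,0],
  grip=[1,1],
)

```text
clock: 11.97
position: [0.5629, 0.103, 0.2582]
ee_rot: [0.639, 0.769, 0.0, -0.0]
ft_force: [0.1, 0.1, -2.1]
grip_width: 0.163
```

Call:
arm_command(
  slide=[
    [0,0,1],
    [0,0,0],
  ],
  turn=[0,0],
  grip=[1,1],
)

```text
clock: 12.13
position: [0.5629, 0.1029, 0.2571]
ee_rot: [0.639, 0.769, -0.0, -0.0]
ft_force: [0.5, -0.7, -2.3]
grip_width: 0.161
```

Call:
arm_command(
  slide=[
    [0,0,1],
    [0,0,0],
  ],
  turn=[0,0],
  grip=[1,1],
)

```text
clock: 12.3
position: [0.5628, 0.1029, 0.2561]
ee_rot: [0.639, 0.769, -0.0, -0.0]
ft_force: [-0.7, -0.8, -1.6]
grip_width: 0.159
```

```bash
python3 - <<'E'
from h import *
o,h=state(); print(o['clock'],o['position'],h,o['ft_force'],o['torque'],o['grip_width'])
E
```

```text
12.3 [0.56282386 0.10291459 0.25611696] 10.49901020516476 [-0.73397877 -0.84617986 -1.60476116] [-0.05190437  0.01008965  0.08799767] 0.15890688818388315
```

Call:
arm_command(
  slide=[
    [0,0,1],
    [0,0,0],
  ],
  turn=[0,0],
  grip=[1,1],
)

```text
clock: 12.47
position: [0.5628, 0.1029, 0.2551]
ee_rot: [0.639, 0.769, -0.0, -0.0]
ft_force: [0.5, 0.7, -2.5]
grip_width: 0.162
```

Call:
arm_command(
  slide=[
    [0,0,1],
    [0,0,0],
  ],
  turn=[0,0],
  grip=[1,1],
)

```text
clock: 12.63
position: [0.5629, 0.1029, 0.2541]
ee_rot: [0.639, 0.769, -0.0, -0.0]
ft_force: [-0.2, 0.3, -2.9]
grip_width: 0.163
```

```bash
python3 - <<'E'
from h import *
o,h=state(); print(o['clock'],o['position'],h,o['ft_force'],o['torque'],o['grip_width'])
E
```

```text
12.6333 [0.56285335 0.1029042  0.25412535] 10.500130505348967 [-0.15613628  0.31778969 -2.87346061] [ 0.01869898 -0.00874182  0.05731953] 0.16313311835980882
```

Call:
arm_command(
  slide=[
    [0,0,1],
    [0,0,0],
  ],
  turn=[0,0],
  grip=[1,1],
)

```text
clock: 12.8
position: [0.5629, 0.1029, 0.2533]
ee_rot: [0.639, 0.769, 0.0, -0.0]
ft_force: [0.5, -0.3, -0.5]
grip_width: 0.163
```

Call:
arm_command(
  slide=[
    [0,0,1],
    [0,0,0],
  ],
  turn=[0,0],
  grip=[1,1],
)

```text
clock: 12.97
position: [0.563, 0.1029, 0.2524]
ee_rot: [0.639, 0.769, 0.0, 0.0]
ft_force: [-0.9, -0.6, 0.8]
grip_width: 0.161
```

```bash
python3 - <<'E'
from h import *
o,h=state(); print(o['clock'],o['position'],h,o['ft_force'],o['torque'],o['grip_width'])
E
```

```text
12.9667 [0.5629825  0.10287275 0.25243809] 10.493995488794987 [-0.93092029 -0.6474762   0.8274636 ] [-0.02021749  0.20603068 -0.01697208] 0.16072319847882827
```

Call:
arm_command(
  slide=[
    [0,0,0.5],
    [0,0,0],
    [0,0,0],
  ],
  turn=[0,0,0],
  grip=[1,1,1],
  newtons=20,
)

```text
clock: 13.22
position: [0.563, 0.1029, 0.252]
ee_rot: [0.639, 0.769, 0.0, 0.0]
ft_force: [0.1, -1.2, 1.9]
grip_width: 0.16
```

```bash
python3 - <<'E'
from h import *
o,h=state(); print(o['clock'],o['position'],h,o['ft_force'],o['torque'],o['grip_width'])
a=snap('wrist','w8')
cv2.imwrite('pics/w8c.png',cv2.resize(a[90:350,170:350],None,fx=2.3,fy=2.3,interpolation=cv2.INTER_CUBIC))
b=snap('scene','s8');cv2.imwrite('pics/s8b.png',cv2.resize(b[130:230,270:350],None,fx=6,fy=6,interpolation=cv2.INTER_CUBIC))
o,h=state(); print(o['position'],o['ft_force'],o['torque'])
E
```

```text
13.2167 [0.56297657 0.10291002 0.25201976] 10.499507293998082 [ 0.056604   -1.21792725  1.88028441] [-0.08058655  0.28814281  0.04215844] 0.15952028751452152
[0.56298958 0.10287017 0.2520064 ] [-1.22869981 -1.14443403  1.03100031] [-0.05129757  0.31439018 -0.05991204]
```

View pics/w8c.png

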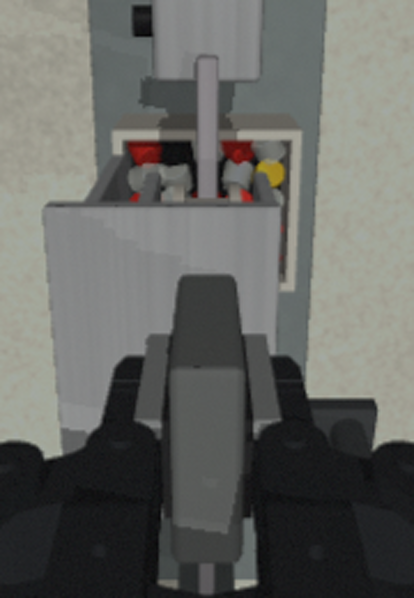

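View pics/s8b.png

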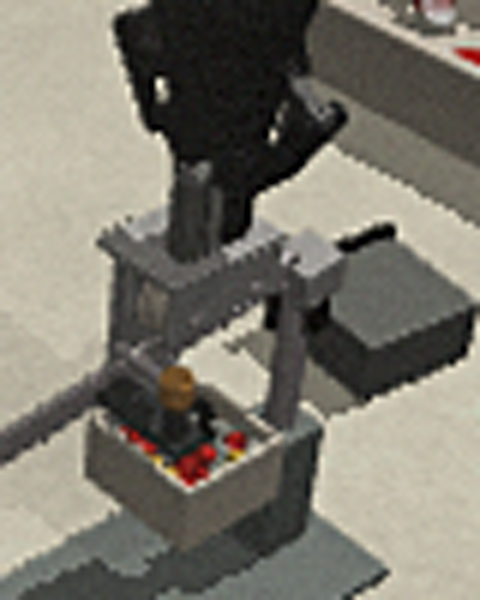

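Contact came at TCP z≈0.2538 (seat ≈0.207; the cameras had predicted 0.2067). The rail and the tab are in line, both at column ≈260. I keep lowering slowly so the hanger tilts in the pads.

Call:
arm_command(
  slide=[
    [0,0,0.5],
    [0,0,0],
    [0,0,0],
  ],
  turn=[0,0,0],
  grip=[1,1,1],
)

```text
clock: 13.57
position: [0.563, 0.1029, 0.2514]
ee_rot: [0.639, 0.769, 0.0, 0.0]
ft_force: [-0.7, -0.3, 2.9]
grip_width: 0.158
```

Call:
arm_command(
  slide=[
    [0,0,0.5],
    [0,0,0],
    [0,0,0],
  ],
  turn=[0,0,0],
  grip=[1,1,1],
)

```text
clock: 13.82
position: [0.563, 0.1029, 0.251]
ee_rot: [0.639, 0.769, 0.0, 0.0]
ft_force: [-1.0, -1.2, 4.4]
grip_width: 0.161
```

```bash
python3 - <<'E'
from h import *
o,h=state(); print(o['clock'],o['position'],h,o['ft_force'],o['torque'],o['grip_width'])
E
```

```text
13.8167 [0.56300259 0.10289697 0.25096526] 10.496329755641838 [-1.01271655 -1.18230492  4.3995321 ] [-0.15059089  0.37990049  0.0820309 ] 0.16083116928506008
```

Call:
arm_command(
  slide=[
    [0,0,0],
    [0,0,0],
  ],
  turn=[0,0],
  grip=[0.88,0.88],
)

```text
clock: 13.98
position: [0.563, 0.1029, 0.2509]
ee_rot: [0.639, 0.769, 0.0, 0.0]
ft_force: [-1.0, -1.4, 4.6]
grip_width: 0.162
```

Call:
arm_command(
  slide=[
    [0,0,0],
    [0,0,0],
  ],
  turn=[0,0],
  grip=[0.86,0.86],
)

```text
clock: 14.15
position: [0.563, 0.1029, 0.2509]
ee_rot: [0.639, 0.769, 0.0, 0.0]
ft_force: [-1.1, -1.5, 5.1]
grip_width: 0.159
```

Call:
arm_command(
  slide=[
    [0,0,0],
    [0,0,0],
  ],
  turn=[0,0],
  grip=[0.85,0.85],
)

```text
clock: 14.32
position: [0.563, 0.1029, 0.2508]
ee_rot: [0.639, 0.769, 0.0, 0.0]
ft_force: [-0.1, -2.1, 5.3]
grip_width: 0.161
```

```bash
python3 - <<'E'
from h import *
o,h=state(); print(o['clock'],o['position'],h,o['ft_force'],o['torque'],o['grip_width'])
a=snap('wrist','w9')
cv2.imwrite('pics/w9c.png',cv2.resize(a[90:350,170:350],None,fx=2.3,fy=2.3,interpolation=cv2.INTER_CUBIC))
o,h=state(); print(o['position'],o['ft_force'],o['torque'])
E
```

```text
14.3167 [0.56297008 0.10289165 0.2508393 ] 10.49448261972115 [-0.07399105 -2.13988207  5.33235025] [-0.13876375  0.16819808  0.00756201] 0.16062525521336368
[0.56297965 0.10292756 0.25084703] [-0.45024879 -2.43336591  4.65060081] [-0.15675282  0.20409809  0.07242334]
```

View pics/w9c.png

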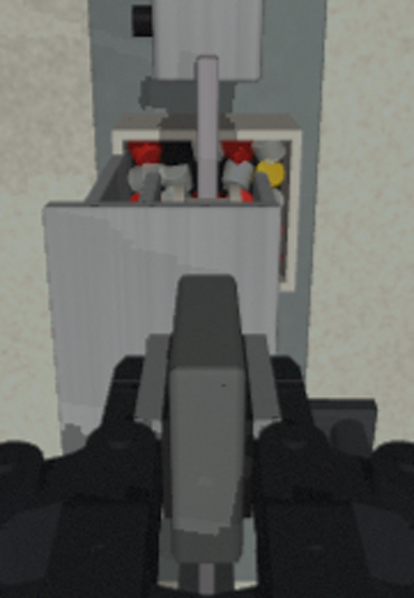

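Call:
arm_command(
  slide=[
    [0,0,0],
    [0,0,0],
  ],
  turn=[0,0],
  grip=[0.845,0.845],
)

```text
clock: 14.53
position: [0.563, 0.1029, 0.2508]
ee_rot: [0.639, 0.769, 0.0, 0.0]
ft_force: [-0.4, -0.9, 4.6]
grip_width: 0.162
```

Call:
arm_command(
  slide=[
    [0,0,0],
  ],
  turn=[0],
  grip=[0.841],
)

```text
clock: 14.62
position: [0.5629, 0.1029, 0.2508]
ee_rot: [0.639, 0.769, 0.0, 0.0]
ft_force: [-0.9, -0.9, 4.5]
grip_width: 0.159
```

```bash
python3 - <<'E'
from h import *
o,h=state(); print(o['clock'],o['position'],h,o['ft_force'],o['torque'],o['grip_width'])
E
```

```text
14.6167 [0.56294219 0.10291965 0.25081883] 10.497469925733164 [-0.91661798 -0.90908322  4.45580403] [-0.16706963  0.16665456 -0.04805807] 0.15928150331416702
```

Call:
arm_command(
  slide=[
    [0,0,-0.8],
    [0,0,0],
  ],
  turn=[0,0],
  grip=[0.839,0.838],
)

```text
clock: 14.78
position: [0.5629, 0.103, 0.2516]
ee_rot: [0.639, 0.769, 0.0, -0.0]
ft_force: [-0.6, -0.2, 2.3]
grip_width: 0.164
```

Call:
arm_command(
  slide=[
    [0,0,0],
  ],
  turn=[0],
  grip=[0.836],
)

```text
clock: 14.87
position: [0.5628, 0.103, 0.2513]
ee_rot: [0.639, 0.769, -0.0, -0.0]
ft_force: [0.5, -1.0, -0.7]
grip_width: 0.166
```

```bash
python3 - <<'E'
from h import *
o,h=state(); print(o['clock'],o['position'],h,o['ft_force'],o['torque'],o['grip_width'])
E
```

```text
14.8667 [0.56279105 0.10300531 0.25130917] 10.507179060103358 [ 0.52568292 -0.99248161 -0.71513817] [-0.08909842 -0.1042045   0.04636212] 0.16595091695638797
```

Call:
arm_command(
  slide=[
    [0,0,0],
  ],
  turn=[0],
  grip=[0.86],
)

```text
clock: 14.95
position: [0.5628, 0.1031, 0.2512]
ee_rot: [0.639, 0.769, -0.0, -0.0]
ft_force: [0.4, -0.4, 1.4]
grip_width: 0.158
```

```bash
python3 - <<'E'
from h import *
o,h=state(); print(o['clock'],o['position'],h,o['ft_force'],o['torque'],o['grip_width'])
a=snap('wrist','w10')
cv2.imwrite('pics/w10c.png',cv2.resize(a[90:350,170:350],None,fx=2.3,fy=2.3,interpolation=cv2.INTER_CUBIC))
b=snap('scene','s10');cv2.imwrite('pics/s10b.png',cv2.resize(b[130:230,270:350],None,fx=6,fy=6,interpolation=cv2.INTER_CUBIC))
o,h=state(); print(o['position'],o['ft_force'],o['torque'])
E
```

```text
14.95 [0.56278216 0.10308758 0.25118073] 10.50989252051382 [ 0.39846184 -0.35149892  1.35517102] [-0.13474729 -0.20938591  0.01789812] 0.15839140383956749
[0.56280118 0.10307488 0.25123758] [0.31879462 0.03055177 0.52106726] [ 0.05351465 -0.08616772 -0.04078149]
```

View pics/w10c.png

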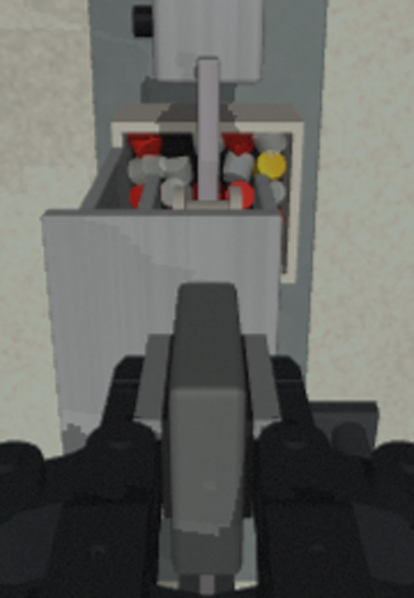

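View pics/s10b.png

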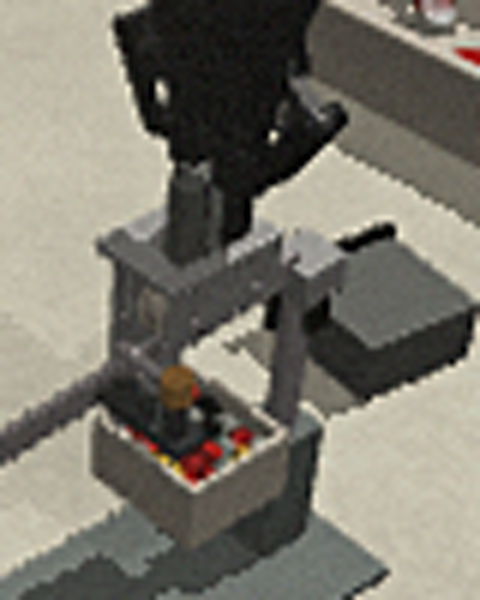

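The hanger has tilted with the rail. The flange pair sits either side of the bar, at x≈180 and 235 in the crop with the rail at 207. The force is near 0, so the rail now carries the weight. I grip firmly and start the push down the slope.

Call:
arm_command(
  slide=[
    [0,0,0],
    [0,0,0],
    [0,0,0],
    [-2,0,0.2],
    [-4,0,0.4],
    [-4,0,0.4],
    [-4,0,0.5],
    [-3,0,0.3],
    [0,0,0],
    [0,0,0],
  ],
  turn=[0,0,0,0,0,0,0,0,0,0],
  grip=[1,1,1,1,1,1,1,1,1,1],
  newtons=25,
)

```text
clock: 15.88
position: [0.566, 0.0858, 0.2498]
ee_rot: [0.64, 0.769, -0.0, -0.0]
ft_force: [0.5, -0.8, 0.0]
grip_width: 0.16
```

```bash
cat > st.py <<'E'
from h import *
a=.1864; ex=np.array([np.cos(a),np.sin(a),0]); ey=np.array([-np.sin(a),np.cos(a),0])
def rep():
    o,h=state(); d=o['position']-np.array([.5838,-.001,0]); f=o['ft_force']
    print('t %.2f stand x %.1f y %.1f z %.1f h %.2f | F x %.2f y %.2f z %.2f grip %.3f'%(o['clock'],1e3*d@ex,1e3*d@ey,1e3*d[2],h,f@ex,f@ey,f[2],o['grip_width']))
if __name__=='__main__': rep()
E
python3 st.py
```

```text
t 15.88 stand x -1.4 y 88.6 z 249.8 h 10.47 | F x 0.38 y -0.86 z 0.02 grip 0.160
```

Call:
arm_command(
  slide=[
    [-4,0,0.4],
    [-4,0,0.4],
    [-4,0,0.4],
    [-4,0,0.5],
    [-4,0,0.4],
    [0,0,0],
  ],
  turn=[0,0,0,0,0,0],
  grip=[1,1,1,1,1,1],
)

```text
clock: 16.38
position: [0.5697, 0.0657, 0.2476]
ee_rot: [0.64, 0.769, -0.0, -0.0]
ft_force: [-1.5, 1.8, -0.0]
grip_width: 0.156
```

```bash
python3 - <<'E'
from st import *
rep(); a=snap('wrist','w11'); b=snap('scene','s11')
cv2.imwrite('pics/c11.png',np.hstack([cv2.resize(a[90:350,170:400],(420,475)),cv2.resize(b[130:230,260:340],(380,475),interpolation=cv2.INTER_CUBIC)]))
rep()
E
```

```text
t 16.38 stand x -1.5 y 68.1 z 247.6 h 10.44 | F x -1.12 y 2.04 z -0.04 grip 0.156
t 16.48 stand x -1.6 y 68.7 z 247.6 h 10.47 | F x -1.07 y 0.77 z -0.31 grip 0.158
```

View pics/c11.png

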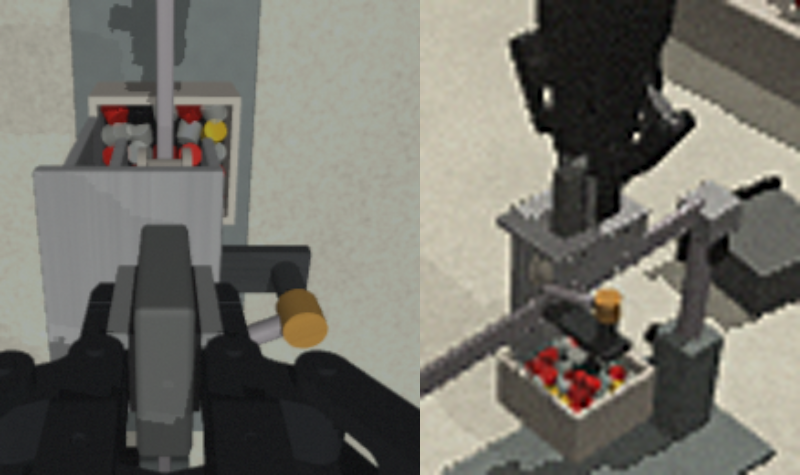

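The finger is starting to swing towards the low end; the resistance is about 1–2 N and the vertical force about 0. I continue the push.

Call:
arm_command(
  slide=[
    [-4,0,0.4],
    [-4,0,0.4],
    [-4,0,0.5],
    [-4,0,0.4],
    [-4,0,0.4],
  ],
  turn=[0,0,0,0,0],
  grip=[1,1,1,1,1],
)

```text
clock: 16.9
position: [0.5733, 0.046, 0.2455]
ee_rot: [0.64, 0.769, -0.0, 0.0]
ft_force: [-2.3, 1.2, 0.5]
grip_width: 0.16
```

```bash
python3 st.py
```

```text
t 16.90 stand x -1.6 y 48.1 z 245.5 h 10.46 | F x -2.02 y 1.63 z 0.51 grip 0.160
```

Call:
arm_command(
  slide=[
    [-4,0,0.4],
    [-4,0,0.4],
    [-4,0,0.5],
    [-4,0,0.4],
    [-4,0,0.4],
  ],
  turn=[0,0,0,0,0],
  grip=[1,1,1,1,1],
)

```text
clock: 17.32
position: [0.5769, 0.0267, 0.2434]
ee_rot: [0.639, 0.769, -0.0, -0.0]
ft_force: [-2.9, 1.1, -0.8]
grip_width: 0.16
```

```bash
python3 st.py
```

```text
t 17.32 stand x -1.6 y 28.5 z 243.4 h 10.50 | F x -2.66 y 1.65 z -0.82 grip 0.160
```

Call:
arm_command(
  slide=[
    [-4,0,0.6],
    [-4,0,0.5],
    [-4,0,0.4],
    [-4,0,0.4],
    [-4,0,0.4],
  ],
  turn=[0,0,0,0,0],
  grip=[1,1,1,1,1],
)

```text
clock: 17.73
position: [0.5806, 0.0072, 0.2411]
ee_rot: [0.639, 0.769, -0.0, -0.0]
ft_force: [-3.5, 0.5, 0.3]
grip_width: 0.159
```

```bash
python3 - <<'E'
from st import *
rep(); a=snap('wrist','w12'); b=snap('scene','s12')
cv2.imwrite('pics/c12.png',np.hstack([cv2.resize(a[90:350,170:400],(420,475)),cv2.resize(b[130:250,240:336],(380,475),interpolation=cv2.INTER_CUBIC)]))
rep()
E
```

```text
t 17.73 stand x -1.7 y 8.6 z 241.1 h 10.50 | F x -3.33 y 1.13 z 0.26 grip 0.159
t 17.83 stand x -2.5 y 7.0 z 240.9 h 10.39 | F x -9.26 y -5.34 z 0.14 grip 0.155
```

View pics/c12.png

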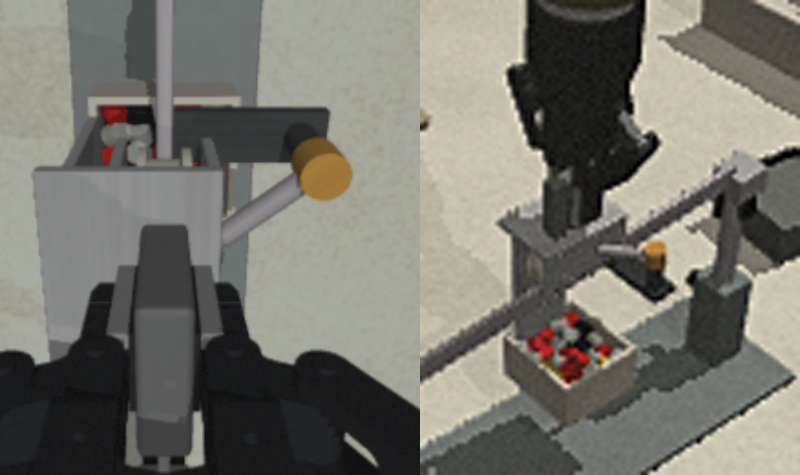

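Call:
arm_command(
  slide=[
    [0,0,0],
  ],
  turn=[0],
  grip=[1],
)

```text
clock: 17.92
position: [0.5793, 0.0049, 0.2407]
ee_rot: [0.64, 0.768, -0.002, -0.0]
ft_force: [-9.8, -7.7, 0.9]
grip_width: 0.161
```

```bash
python3 - <<'E'
from st import *
rep(); a=snap('wrist','w13'); b=snap('scene','s13')
cv2.imwrite('pics/c13.png',np.hstack([cv2.resize(a[90:350,170:400],(420,475)),cv2.resize(b[130:250,240:336],(380,475),interpolation=cv2.INTER_CUBIC)]))
rep()
E
```

```text
t 17.92 stand x -3.3 y 6.6 z 240.7 h 10.36 | F x -11.06 y -5.72 z 0.86 grip 0.161
t 18.02 stand x -4.0 y 6.2 z 240.4 h 10.34 | F x -13.30 y -5.93 z 0.88 grip 0.161
```

View pics/c13.png

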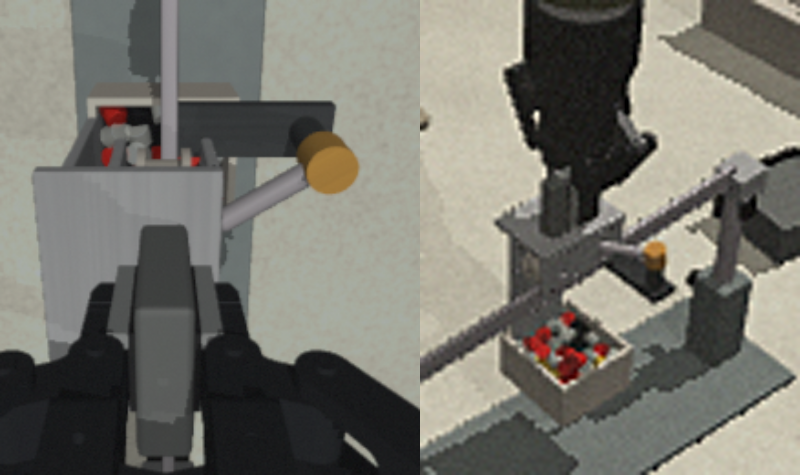

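Call:
arm_command(
  slide=[
    [0,2.5,0],
  ],
  turn=[0],
  grip=[1],
)

```text
clock: 18.1
position: [0.5799, 0.0037, 0.2402]
ee_rot: [0.641, 0.768, -0.004, -0.001]
ft_force: [-22.6, -14.2, 2.7]
grip_width: 0.163
```

```bash
python3 - <<'E'
from st import *
rep(); o=manip.get_obs(); print(o['torque'],o['tau'].round(1),o['joint_pos'].round(3))
E
```

```text
t 18.10 stand x -2.9 y 5.3 z 240.2 h 10.29 | F x -24.86 y -9.81 z 2.74 grip 0.163
[-3.59468609  5.39340876  0.25440479] [ -8.2 -50.5  -2.5 -48.   -5.2  -8.   -0.3] [-0.491  0.242  0.482  1.589 -0.11   1.346  0.184]
```

Call:
arm_command(
  slide=[
    [-4,-2.5,0.4],
  ],
  turn=[0],
  grip=[1],
)

```text
clock: 18.18
position: [0.5797, 0.0016, 0.2399]
ee_rot: [0.64, 0.768, -0.002, -0.001]
ft_force: [-3.2, 0.8, 0.9]
grip_width: 0.161
```

```bash
python3 - <<'E'
from st import *
rep(); o=manip.get_obs(); print(o['torque'],o['joint_velocities'].round(3))
a=cv2.imread('pics/w13.png'); c=cv2.imread('pics/w12.png')
cv2.imwrite('pics/c13z.png',np.hstack([cv2.resize(c[120:220,215:315],(390,390),interpolation=cv2.INTER_CUBIC),cv2.resize(a[120:220,215:315],(390,390),interpolation=cv2.INTER_CUBIC)]))
E
```

```text
t 18.18 stand x -3.6 y 3.3 z 239.9 h 10.40 | F x -3.01 y 1.37 z 0.89 grip 0.161
[0.39675877 1.13181602 0.12604579] [ 0.043 -0.056  0.01   0.052 -0.024 -0.068  0.086]
```

View pics/c13z.png

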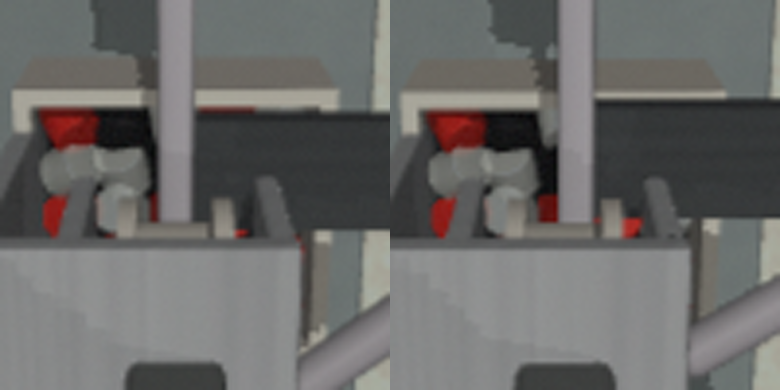

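That was the finger wedging while the hanger stood still (it can only slide one way). Moving on dropped the force to 3 N, so I keep moving without pausing until it is past the keeper.

Call:
arm_command(
  slide=[
    [-4,0.3,0.4],
    [-4,0.3,0.4],
    [-4,0.3,0.5],
    [-4,0.3,0.4],
    [-4,0,0.4],
  ],
  turn=[0,0,0,0,0],
  grip=[1,1,1,1,1],
)

```text
clock: 18.6
position: [0.5862, -0.0161, 0.2386]
ee_rot: [0.639, 0.769, -0.0, -0.0]
ft_force: [-4.2, 0.6, 0.1]
grip_width: 0.161
```

```bash
python3 st.py
```

```text
t 18.60 stand x -0.5 y -15.2 z 238.6 h 10.51 | F x -4.01 y 1.35 z 0.07 grip 0.161
```

Call:
arm_command(
  slide=[
    [-4,-0.4,0.4],
    [-4,-0.3,0.4],
    [-4,0,0.5],
    [-4,0,0.4],
    [-4,0,0.4],
    [-4,0,0.4],
  ],
  turn=[0,0,0,0,0,0],
  grip=[1,1,1,1,1,1],
)

```text
clock: 19.1
position: [0.5902, -0.04, 0.2363]
ee_rot: [0.639, 0.769, 0.0, 0.0]
ft_force: [0.8, 0.5, -0.6]
grip_width: 0.161
```

```bash
python3 st.py
```

```text
t 19.10 stand x -0.9 y -39.6 z 236.3 h 10.49 | F x 0.86 y 0.39 z -0.62 grip 0.161
```

Call:
arm_command(
  slide=[
    [-4,0,0.5],
    [-3,0,0.4],
    [0,0,0],
  ],
  turn=[0,0,0],
  grip=[1,1,1],
)

```text
clock: 19.35
position: [0.5914, -0.0474, 0.2354]
ee_rot: [0.64, 0.769, 0.0, 0.0]
ft_force: [0.6, -0.6, -0.5]
grip_width: 0.165
```

```bash
python3 - <<'E'
from st import *
rep(); a=snap('wrist','w14'); b=snap('scene','s14')
cv2.imwrite('pics/c14.png',np.hstack([cv2.resize(a[60:350,150:410],(426,475)),cv2.resize(b[140:270,225:330],(384,475),interpolation=cv2.INTER_CUBIC)])[:, :800])
rep()
for n in ['hanger_seat','hanger_tab']:
  for d in manip.tip_of(n,'scene'):
    p=c2w('scene',d['xyz']); q=p-np.array([.5838,-.001,0]); print(n,d['score'],p.round(3),(1e3*q@ex).round(1),(1e3*q@ey).round(1))
E
```

```text
t 19.35 stand x -1.1 y -47.0 z 235.4 h 10.45 | F x 0.49 y -0.74 z -0.45 grip 0.165
t 19.45 stand x -1.1 y -46.1 z 235.4 h 10.49 | F x 1.69 y 0.68 z -0.10 grip 0.164
hanger_seat 0.91 [ 0.339 -0.492  0.09 ] -331.2 -437.6
hanger_seat 0.88 [ 0.593 -0.049  0.188] 0.6 -49.2
hanger_seat 0.73 [ 0.229 -0.318  0.152] -407.1 -245.8
hanger_tab 0.84 [ 0.344 -0.488  0.133] -325.9 -434.4
hanger_tab 0.78 [ 0.594 -0.043  0.244] 1.9 -43.2
hanger_tab 0.68 [0.697 0.36  0.034] 178.0 333.8
hanger_tab 0.57 [ 0.226 -0.319  0.229] -410.2 -245.9
```

View pics/c14.png

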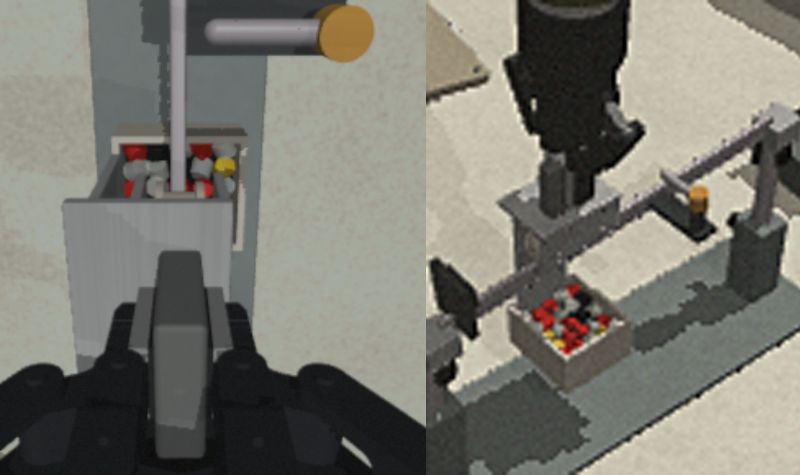

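The finger is square across again at (270,32) in the crop, so the keeper has shut behind the hanger. The seat point is at about y=-40, 64 mm short of the stop position, and the rail carries the weight. I let go here.

Call:
arm_command(
  slide=[
    [0,0,0],
    [0,0,0],
    [0,0,0],
    [0,0,0],
    [0,0,0],
    [0,0,0],
    [0,0,0],
    [0,0,0],
    [0,0,0],
    [0,0,0],
  ],
  turn=[0,0,0,0,0,0,0,0,0,0],
  grip=[0,0,0,0,0,0,0,0,0,0],
)

```text
clock: 20.38
position: [0.5911, -0.0465, 0.2353]
ee_rot: [0.639, 0.769, 0.0, -0.0]
ft_force: [0.1, 0.6, -0.5]
grip_width: 0.999
```

```bash
python3 - <<'E'
from st import *
rep(); a=snap('wrist','w15'); b=snap('scene','s15')
cv2.imwrite('pics/c15.png',np.hstack([cv2.resize(a,(420,315)),cv2.resize(b[140:290,205:330],(375,450),interpolation=cv2.INTER_CUBIC)[:315]])); cv2.imwrite('pics/s15b.png',cv2.resize(b[140:290,205:330],(500,600),interpolation=cv2.INTER_CUBIC))
rep()
for n in ['hanger_seat','hanger_tab']:
  for d in manip.tip_of(n,'scene'):
    p=c2w('scene',d['xyz']); q=p-np.array([.5838,-.001,0]); print(n,d['score'],p.round(3),(1e3*q@ex).round(1),(1e3*q@ey).round(1))
E
```

```text
t 20.38 stand x -1.3 y -46.0 z 235.3 h 10.50 | F x 0.21 y 0.55 z -0.54 grip 0.999
t 20.48 stand x -1.3 y -46.0 z 235.3 h 10.50 | F x 0.18 y -0.55 z 0.11 grip 1.002
hanger_seat 0.92 [ 0.342 -0.491  0.088] -328.2 -436.8
hanger_seat 0.83 [ 0.603 -0.103  0.181] -0.6 -104.2
hanger_seat 0.65 [ 0.23  -0.318  0.154] -406.7 -245.9
hanger_tab 0.97 [ 0.229 -0.316  0.233] -406.9 -244.1
hanger_tab 0.84 [ 0.604 -0.105  0.239] 0.9 -106.3
hanger_tab 0.58 [ 0.34  -0.491  0.132] -330.7 -436.3
```

View pics/s15b.png

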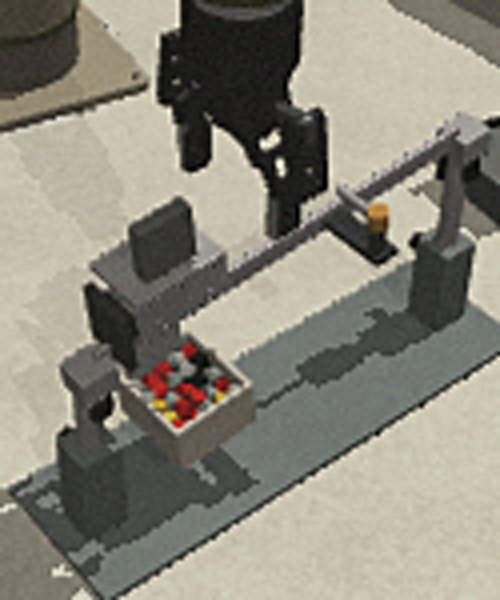

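View pics/w15.png

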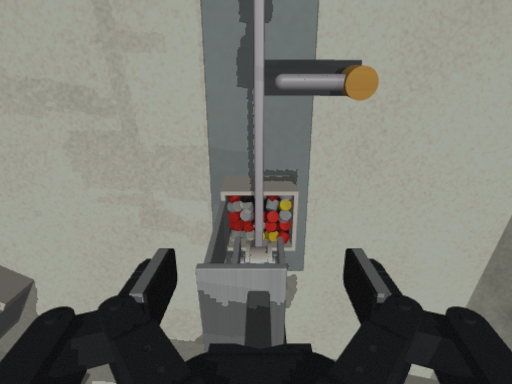

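The hanger rolled to the stop: the network puts its seat at stand y=-104.2, where -104 is expected, and the keeper is square across at (310,82). I raise the tool straight up and check again.

Call:
arm_command(
  slide=[
    [0,0,-10],
    [0,0,-20],
    [0,0,-30],
    [0,0,-30],
    [0,0,-30],
    [0,0,-20],
    [0,0,-10],
    [0,0,0],
    [0,0,0],
    [0,0,0],
  ],
  turn=[0,0,0,0,0,0,0,0,0,0],
  grip=[0,0,0,0,0,0,0,0,0,0],
)

```text
clock: 21.42
position: [0.5907, -0.0463, 0.3837]
ee_rot: [0.639, 0.769, -0.001, -0.001]
ft_force: [-0.2, 0.3, -0.3]
grip_width: 0.998
```

```bash
python3 - <<'E'
from st import *
rep(); a=snap('wrist','w16'); b=snap('scene','s16')
for n in ['hanger_seat','beacon_center','meter_center','carton_center']:
  for d in manip.tip_of(n,'scene')[:3]:
    p=c2w('scene',d['xyz']); q=p-np.array([.5838,-.001,0]); print(n,round(d['score'],2),p.round(3),(1e3*q@ex).round(1),(1e3*q@ey).round(1))
rep()
cv2.imwrite('pics/c16.png',np.hstack([cv2.resize(a[:,100:400],(340,436)),cv2.resize(b[100:330,130:370],(455,436))]))
E
```

```text
t 21.42 stand x -1.6 y -45.8 z 383.7 h 10.50 | F x -0.15 y 0.29 z -0.33 grip 0.998
hanger_seat 0.78 [ 0.23  -0.317  0.152] -406.4 -245.3
hanger_seat 0.66 [ 0.601 -0.108  0.179] -2.8 -108.8
hanger_seat 0.65 [ 0.339 -0.491  0.087] -331.5 -435.6
beacon_center 0.67 [ 0.646 -0.349  0.04 ] -3.3 -353.9
meter_center 0.65 [0.423 0.342 0.025] -94.5 367.3
carton_center 0.71 [0.701 0.358 0.033] 181.8 331.5
t 21.72 stand x -1.4 y -45.9 z 384.7 h 10.50 | F x -0.49 y -0.06 z 0.38 grip 0.997
```

View pics/c16.png

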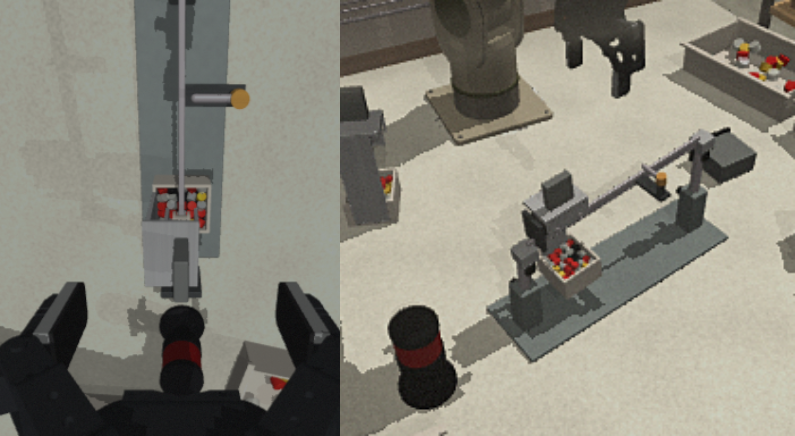

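The hanger rests against the stop, the keeper is shut, the bystanders have not moved and the gripper is clear of everything.

```bash
python3 -c "
from workcell import manip
print(manip.hand_in())"
```

```text
the job is handed in; nothing more can be done
None
```

The middle-sized hanger hangs on the rail against the stop with the keeper shut behind it. I handed the job in at about 21.7 s of the 56 s.

- **Hooking on:** I felt first contact at a seat height of about 207 mm, against 206.7 mm predicted from the cameras. The rail was pressed down about 3 mm at most, estimated from the wrist force. The hanger would not tilt in the pads at 20 N, so I loosened the grip slightly until it tilted onto the rail, then gripped firmly again.
- **Through the keeper:** The push mostly took about 1–2 N along the rail. When I stopped partway to take pictures, the finger wedged against the side plate. My sideways correction then raised the force to about 27 N (25 N of it sideways). Moving on freed it at once, and after that I did not pause until the hanger was past.
- **Release:** I let go at stand y of about -40 mm, 64 mm short of the stop position.

**Last checks:**
- The seat point was measured at stand y = -104 mm, as expected. A second reading after I raised the arm gave -109 mm; the network's error is about 4 mm, and the picture shows the hanger against the stop plate.
- The keeper finger lies square across the way again.
- The beacon, meter and carton were within the network's few millimetres (at most 7 mm, for the meter) of where they were first measured.
- The gripper is open and clear, with no force on it.

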